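# Seat the plug-in drive module with its bay levers

## Task

Take the plug-in module out of the wooden stand, lower it straight into the guides of the metal bay until it rests on the sprung contacts, and let go of it with both levers still swung out. Then draw it fully home, level and bearing on the hidden levelling screws at both ends, by swinging the two levers inward in turn until each is felt to stop; do not push the module down by hand and never put more than 25 N on a lever. Leave the felt wheel and the wood block where they are.

Things in the scene. Friction and masses are not known exactly. Their poses are not given: they have to be found in the camera images.
- module: Plug-in module, 0.35 kg, upright in the stand at first. Origin: centre of the underside of its foot, y along its width, z up. Tongue 70 wide (y) x 6 thick (x), z 0 to 14 mm, rounded below; grey ribbed case 110 x 16, z 14 to 84; steel bar z 76 to 84, 10 thick, whose ends are the ears, 134 over both; black handle tab 40 x 12, z 84 to 112.
- handle (a point): Centre of the module's handle tab, 100 mm above the module's origin; pinch the tab across its 12 mm thickness (module x) from above.
- bay: Metal bay, fixed. Origin: centre of its underside; x its depth, y the width of the slot, z up; base 76 x 196 x 10 mm. Two guide channels, z 10 to 78 mm, take the ends of the module's case: 113 mm between end walls, 18.4 mm between lips. A seated module's axes agree with the bay's.
- bay_mouth (a point): Centre of the bay's mouth at the top of the flared lips, 88 mm above the bay's origin. Two sprung contacts in the bottom stop the module with its foot about 19 mm above the bay's origin; pushing past them takes some 16 to 25 N, so lower it with less than about 10 N; beyond, they grip the tongue by friction.
- seat: Two fixed collars in the bottom of the bay, 44 mm to either side of its middle; origin midway on the base plate. Each carries a levelling screw; both heads are set alike, 26 to 30 mm above the bay's underside, differently at each start, and are hidden once the module is in; the pose here does not tell it. Home, the module's case bears on both heads, its foot 12 to 16 mm above the bay's origin.
- stand: Wooden stand, fixed, 80 x 140 mm; base 10 mm thick (the module's foot stands on it), groove walls up to 46 mm. Origin at the centre of its underside.
- lever_left (a joint): Angle of the steel lever at the bay's +y end: 0 with its handle leaning 0.15 rad inward, growing as its upper end swings outward (+y), open stop 0.95. Pivot at y +78, z 85 mm in the bay's frame, axis along the bay's x. It stays where it is left. Fully home it stands between about -0.05 and 0.26, depending on the screws.
- lever_right (a joint): The same for the lever at the bay's -y end, mirrored: pivot at y -78, z 85 mm; grows as its upper end swings outward (-y).
- grip_left (a point): Centre of the cross roll (radius 6, 22 mm long) at the upper end of the +y lever, 60 mm from the pivot. Pushed inward from about 0.45 rad, the lever's nose, 20 mm inward of the pivot, presses that ear down with about threefold advantage: up to about 11 N on the roll moves the module; a steep rise above that is the stop.
- grip_right (a point): Centre of the cross roll at the upper end of the -y lever.
- felt_wheel: Felt wheel, 60 mm across, 25 thick, a bystander. Origin at the centre of its underside.
- wood_block: Wood block 42 x 60 x 30 mm, a bystander. Origin at the centre of its underside.

How it is judged:
On the way:
1. the module stands upright in the bay's guides, resting on the contacts, let go, with both levers still swung out (horizontal distance between module and bay_mouth below 0.004 m and z of module in the frame of bay between 0.0165 and 0.023 m and angle between module's own z axis and vertical below 0.06 rad and contact force between the fingers and module below 0.1 N and value of joint each of lever_left, lever_right above 0.6 rad), for 0.2 s.
At the end, for the whole second after the job is handed in: the underside of the module's case bears on the levelling screws (over 0.3 N), its width is level within 0.012 rad, the module is in line with the bay within 4 mm, both levers are swung in to less than 0.33 rad, and the module is at rest (contact force between module and seat above 0.3 N and angle between module's own y axis and vertical between 1.5588 and 1.5828 rad and horizontal distance between module and bay_mouth below 0.004 m and value of joint each of lever_left, lever_right below 0.33 rad and linear speed of module below 0.01 m/s); the robot touches nothing.
It fails at once if the module is pushed down past the contacts by the gripper or arm (z of module in the frame of bay below 0.0165 m and horizontal distance between module and bay_mouth below 0.02 m and contact force between any of the fingers, the arm and module above 2 N).
It fails at once if more than 25 N on a lever (contact force between any of the fingers, the arm and lever_left above 25 N or contact force between any of the fingers, the arm and lever_right above 25 N).
It fails at once if the felt wheel or the wood block is moved more than 20 mm (distance of any of felt_wheel, wood_block from where it was at the start of the episode above 0.02 m).
It also fails if it takes over 72 s, if anything falls off the work surface, if the arm or the gripper's body presses on something with over 40 N, if the wrist force passes 120 N, or if a joint passes its speed limit or range.

## Robot

A 6-joint arm with a two-finger parallel gripper is mounted at the origin on a cart in front of the work surface, level with it; the furniture and walls round the work are solid. World frame = base frame: x ahead of the robot, y to its left, z up, the work surface at z = 0. Lengths are in m, angles in rad, forces in N, time in s.
With the tool pointing down it reaches from about 0.325 to 0.85 m from the base axis. Payload 4.4 kg.
Tool frame: the origin (TCP) lies at the very end of the fingers, on their centre line; the grasp point (between the pads) lies manip.grip_point_offset behind it (manip.grip_point_offset is the distance from the TCP to the grasp point, in m); z points along the fingers, y is the direction in which the jaws open and shut (so a half turn about z gives the same grasp; the last joint's range is limited). The gripper opens to 94 mm and grips with 3 to 60 N. Pads are 16 mm wide; open, the fingers measure 119 mm over their backs; the gripper's body (75 mm by 177 mm) begins 78 mm behind the grasp point.
Start: joints at [-1.321, 0.207, 1.542, -0, 1.393, -0.15], TCP at [0.224, -0.53, 0.205] pointing down, gripper open.
Joint ranges: [-2.73, 2.73], [-0.86, 2.22], [0.23, 2.46], [-1.11, 4.25], [0.08, 2.63], [-2.82, 2.82]. Speed limits (rad/s): [2.79, 2.79, 3.14, 3.14, 3.14, 3.14].

## Interface

Orientations are given as [roll, pitch, yaw] about the fixed x, y, z axes, in that order (R = Rz(yaw) Ry(pitch) Rx(roll)).
In Python, from station import manip, optics gives the robot as it stands. The module is installed in compiled form; this text tells all that it offers.
- The arm moves only by the shell command python3 -m pendant 'ROWS'. ROWS is JSON, one flat list of numbers, 7 for each row, row after row: the shift along the tool's x, y, z in m, then the turn, a rotation vector about the tool's x, y, z in degrees, then the closure, from 0 (fully open) to 1 (shut). In form: [dx, dy, dz, rx, ry, rz, claw, dx, dy, dz, rx, ry, rz, claw, ...]. A call has 1 to 5 rows; each row is the pose to reach, as a shift and turn from the pose measured when the call began, along the tool's axes at that moment; what a row does not reach only later rows make up. A row lasts 1/12 s, in which the tool goes at most 41.7 mm and 7.16 degrees, less where a joint would pass 70% of its speed; a pose out of reach is approached as far as the arm can. A call with a gripper value outside its range is refused whole. The fingers move at their own pace and stop on an object; the grip force is fixed at half the most. Time passes only in rows, so rows that repeat a pose let the fingers close. It gives the time, the measured TCP pose, the force and the opening at its end, in the units of the state.
- manip.state(): the state, without advancing time (a new reading comes with each control period).
- optics.snapshot(name): name is "scene" or "top" or "wrist"; returns a dict with "frame" (480x640x3 uint8, blue, green, red), "fovy" (degrees; the focal length in pixels is half the picture's height over the tangent of half this angle, whatever the lens; pixels are square), "cx", "cy" (the principal point, pixels), "T" (4x4, takes a point from camera to world coordinates). Camera axes: x right, y up, looking along -z (the intrinsics and any distortion apply to the point x, -y, -z); pixel columns grow to the right and rows downward; lengths in m; the calibration is good to about 2 mm. A picture is of the moment at which its call begins. There is no depth.
- manip.close_job(): hands the job in, once; it reports no verdict.
The state is a dict: "t": time; "joint_pos": joint angles; "joint_velocities": joint speeds; "tau": joint torques, N m; "position": TCP position; "tool_rot": TCP orientation; "contact_force": force on the tool from outside, world axes, zero at the start; "torque": the same for the moment, N m; "finger_gap": finger opening in m.
Only numpy, scipy, OpenCV 4.12 (cv2) and the standard library are available. Lean on these libraries where they do the work, as an engineer would, in place of code of your own. Each camera call takes 0.05 s, during which the arm holds its last target.

## Working session

There is one attempt and no reset: what is moved stays moved. The work goes in short steps, Python scripts to look and compute and a shell command to move; the robot and the scene stay as the last step left them, time stands still between calls to the robot, and variables do not carry over. Pictures are saved under pics/ and viewed, and the job is handed in when it is done.

```bash
mkdir -p pics; python3 - <<'E'
from station import manip, optics
import cv2
print(manip.grip_point_offset); print(manip.state())
for n in ["scene","top","wrist"]:
    s=optics.snapshot(n); cv2.imwrite(f"pics/{n}0.png",s["frame"]); print(n,s["fovy"],s["cx"],s["cy"],s["T"].round(4).tolist(),[k for k in s])
E
```

```text
0.0188
{'t': 0.0, 'joint_pos': array([-1.32149324e+00,  2.07437346e-01,  1.54292957e+00, -1.63949895e-05,
        1.39345335e+00, -1.50489511e-01]), 'joint_velocities': array([-1.03490504e-03, -1.29325071e-03, -9.73142577e-04,  2.76951995e-04,
        6.54859990e-05, -2.56020818e-04]), 'tau': array([-3.62435103e-04, -3.70882201e+01, -2.81418282e+01,  6.97085098e-02,
        3.63213569e-02, -1.87190190e-04]), 'position': array([ 0.22359929, -0.52888929,  0.2042925 ]), 'tool_rot': array([-3.13938779e+00, -3.18020260e-04,  3.99795160e-01]), 'contact_force': array([-0.73114527,  1.1050229 , -0.14286935]), 'torque': array([-0.0357992 ,  0.00495216,  0.01394205]), 'finger_gap': 0.09401837620970327}
scene 43.39433167992557 312.7415714112468 237.22827416006896 [[-0.8345, 0.2279, -0.5017, -0.0091], [-0.5504, -0.386, 0.7403, 0.817], [-0.025, 0.8939, 0.4476, 0.652], [0.0, 0.0, 0.0, 1.0]] ['frame', 'fovy', 'cx', 'cy', 'T']
top 47.41316532384595 320.1822652625982 232.05878149956894 [[-0.0291, 0.9975, -0.0649, 0.4892], [-0.9995, -0.03, -0.0128, -0.034], [-0.0147, 0.0645, 0.9978, 1.1773], [0.0, 0.0, 0.0, 1.0]] ['frame', 'fovy', 'cx', 'cy', 'T']
wrist 60.182224499400505 321.1412323013852 241.4113934781932 [[0.3887, 0.8921, 0.2304, 0.2898], [-0.9214, 0.377, 0.0946, -0.5012], [-0.0025, -0.2491, 0.9685, 0.3824], [0.0, 0.0, 0.0, 1.0]] ['frame', 'fovy', 'cx', 'cy', 'T']
```

View pics/top0.png

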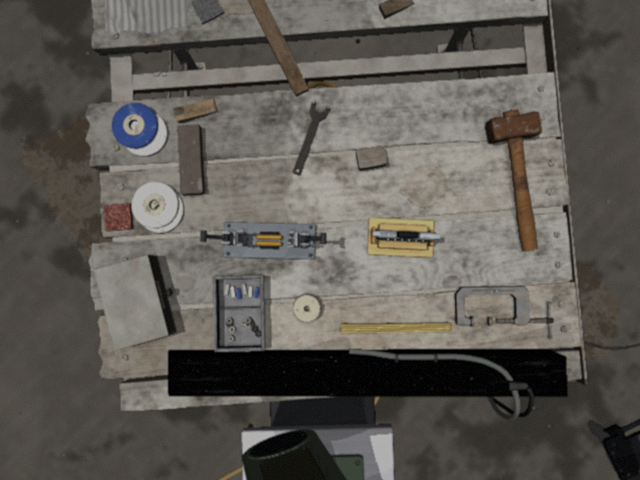

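View pics/scene0.png

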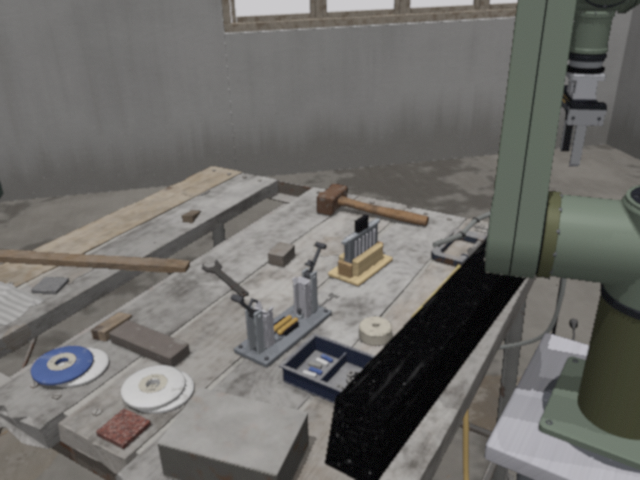

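View pics/wrist0.png

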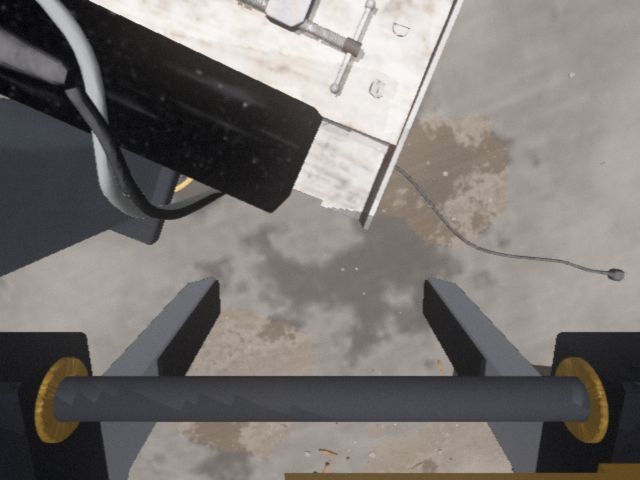

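Top view: bay at about (268,240), stand with the module at about (402,238). Felt wheel is at (307,308) and wood block at (372,158). I'll enlarge them.

```bash
python3 - <<'E'
import cv2
a=cv2.imread("pics/top0.png"); 
cv2.imwrite("pics/top0z.png",cv2.resize(a[205:275,190:350],None,fx=5,fy=5,interpolation=cv2.INTER_CUBIC))
cv2.imwrite("pics/top0m.png",cv2.resize(a[205:275,350:460],None,fx=7,fy=7,interpolation=cv2.INTER_CUBIC))
b=cv2.imread("pics/scene0.png")
cv2.imwrite("pics/scene0z.png",cv2.resize(b[200:370,190:400],None,fx=3.5,fy=3.5,interpolation=cv2.INTER_CUBIC))
E
```

```text
(no output)
```

View pics/top0z.png

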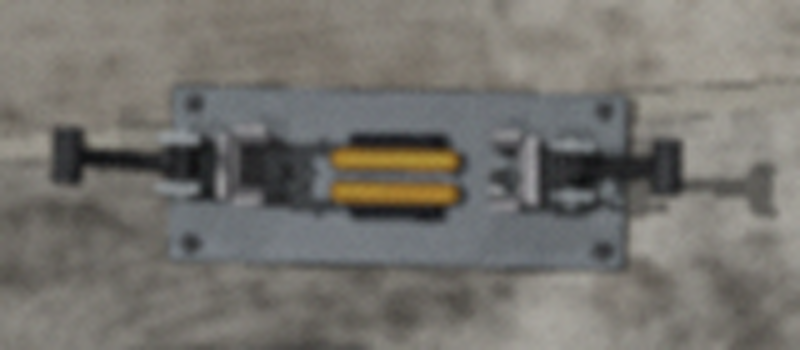

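View pics/top0m.png

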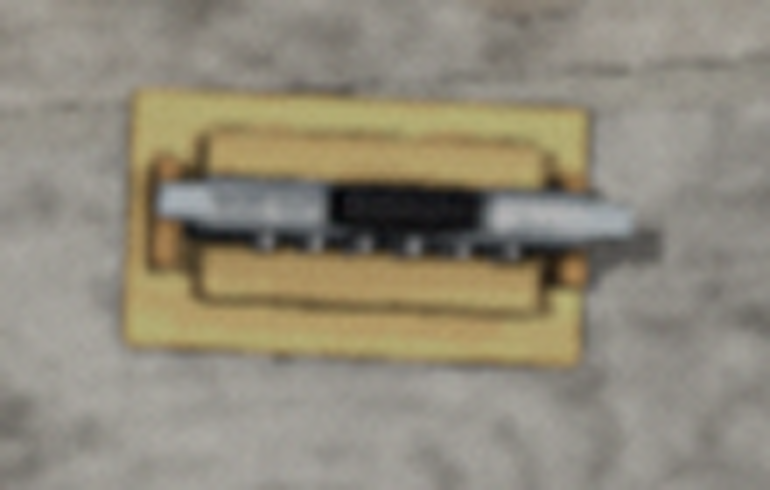

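View pics/scene0z.png

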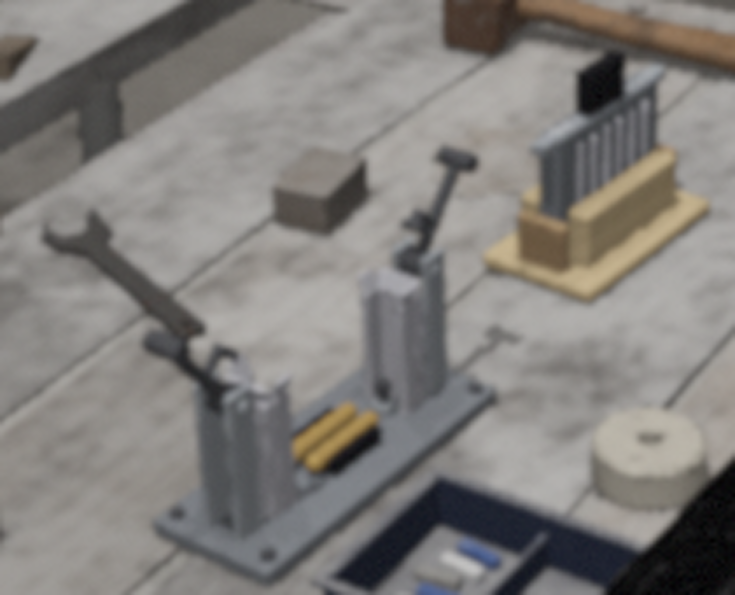

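```bash
cat > h.py <<'E'
import numpy as np, cv2
from station import manip, optics
def ray(s,u,v):
    f=240/np.tan(np.radians(s["fovy"])/2)
    d=np.array([(u-s["cx"])/f,-(v-s["cy"])/f,-1.]); T=np.array(s["T"])
    return T[:3,3],T[:3,:3]@d
def plane(s,u,v,z):
    o,d=ray(s,u,v); return o+d*(z-o[2])/d[2]
def tri(s1,p1,s2,p2):
    o1,d1=ray(s1,*p1);o2,d2=ray(s2,*p2)
    d1/=np.linalg.norm(d1);d2/=np.linalg.norm(d2)
    A=np.c_[d1,-d2]; t=np.linalg.lstsq(A,o2-o1,rcond=None)[0]
    a=o1+d1*t[0];b=o2+d2*t[1]; return (a+b)/2,np.linalg.norm(a-b)
def proj(s,P):
    T=np.array(s["T"]); f=240/np.tan(np.radians(s["fovy"])/2)
    c=T[:3,:3].T@(np.array(P)-T[:3,3]); return s["cx"]+f*c[0]/-c[2], s["cy"]-f*c[1]/-c[2]
E
python3 - <<'E'
from h import *
s=optics.snapshot("top"); c=optics.snapshot("scene")
np.set_printoptions(precision=4,suppress=True)
def P(l,k,o,z): 
    r=[plane(s,x/k+o[0],y/k+o[1],z) for x,y in l]
    return np.array(r)
b=P([(172,88),(632,98),(626,270),(170,262)],5,(190,205),.01); print("bay",b,b.mean(0))
print(np.linalg.norm(np.diff(np.r_[b,b[:1]],axis=0),axis=1), np.arctan2(*(b[0]-b[1]+b[3]-b[2])[[0,1]]))
b=P([(135,90),(590,105),(580,366),(125,348)],7,(350,205),.01); print("stand",b,b.mean(0))
print(np.linalg.norm(np.diff(np.r_[b,b[:1]],axis=0),axis=1), np.arctan2(*(b[0]-b[1]+b[3]-b[2])[[0,1]]))
b=P([(333,187),(480,192),(480,229),(332,225)],7,(350,205),.122); print("tab",b,b.mean(0))
b=P([(160,200),(632,220)],7,(350,205),.094); print("ears",b,b.mean(0))
k=3.5
def S(x,y): return (x/k+190,y/k+200)
def Tp(x,y): return (x/5+190,y/5+205)
print("rollL",tri(s,Tp(67,155),c,S(162,342)))
print("rollR",tri(s,Tp(667,166),c,S(456,159)))
w=lambda u,v,z:plane(s,u,v,z)
print("wheel",w(307,308,.025),"block",w(372,158,.03), "foam", w(169,351,.1),w(567,351,.1))
for p,z in (((169,351),0),):
  pass
# foam wall height: corner seen in scene
print(tri(s,(168,396),c,(328,403)), tri(s,(169,351),c,(0,0)))
E
```

```text
bay [[ 0.5916  0.1861  0.01  ]
 [ 0.5813 -0.0114  0.01  ]
 [ 0.5078 -0.0067  0.01  ]
 [ 0.517   0.1883  0.01  ]] [0.5494 0.0891 0.01  ]
[0.1977 0.0737 0.1952 0.0747] 0.049431317704723574
stand [[ 0.5924 -0.125   0.01  ]
 [ 0.5836 -0.2635  0.01  ]
 [ 0.5041 -0.2571  0.01  ]
 [ 0.5137 -0.1192  0.01  ]] [ 0.5484 -0.1912  0.01  ]
[0.1388 0.0797 0.1382 0.0789] 0.06624876581729221
tab [[ 0.554  -0.1699  0.122 ]
 [ 0.5514 -0.2102  0.122 ]
 [ 0.5412 -0.2098  0.122 ]
 [ 0.5435 -0.1692  0.122 ]] [ 0.5475 -0.1898  0.122 ]
ears [[ 0.5535 -0.1244  0.094 ]
 [ 0.5438 -0.2574  0.094 ]] [ 0.5487 -0.1909  0.094 ]
rollL (array([0.5569, 0.2041, 0.1342]), np.float64(0.0017957813579931232))
rollR (array([ 0.5455, -0.0263,  0.1292]), np.float64(0.0004090956849814308))
wheel [0.4056 0.013  0.025 ] block [ 0.7177 -0.1336  0.03  ] foam [0.3351 0.2822 0.1   ] [ 0.3143 -0.491   0.1   ]
(array([0.2826, 0.299 , 0.1193]), np.float64(0.07118022743135297)) (array([0.4926, 0.3085, 0.5716]), np.float64(0.3692478683384887))
```

```bash
cat >> h.py <<'E'
from scipy.spatial.transform import Rotation as R
np.set_printoptions(precision=4,suppress=True)
def rel(p,rpy):
    st=manip.state(); A=R.from_euler('xyz',st["tool_rot"]); B=R.from_euler('xyz',rpy)
    print("pos",st["position"],"rpy",st["tool_rot"],"t",st["t"],"F",st["contact_force"],"gap",st["finger_gap"])
    print("mm",A.inv().apply(np.array(p)-st["position"])*1000,"deg",np.degrees((A.inv()*B).as_rotvec()))
E
python3 - <<'E'
from h import *
rel([.548,-.19,.32],[np.pi,0,1.5])
E
```

```text
pos [ 0.2237 -0.5293  0.2049] rpy [-3.1405 -0.0001  0.3998] t 0.25 F [ 0.1752  0.9382 -0.5103] gap 0.09399135477186008
mm [ 430.8289 -186.4553 -114.8628] deg [ -0.0509  -0.0374 -63.0373]
```

```bash
python3 -m pendant '[0,0,-0.04,0,0,-7,0, 0,0,-0.08,0,0,-14,0, 0.03,0,-0.11,0,0,-21,0, 0.06,-0.01,-0.115,0,0,-28,0, 0.095,-0.02,-0.115,0,0,-35,0]'; python3 - <<'E'
from h import *
rel([.548,-.19,.32],[np.pi,0,1.5])
E
```

```text
t: 0.67
position: [0.3042, -0.4758, 0.3241]
tool_rot: [3.136, 0.004, 1.014]
contact_force: [0.7, -0.5, -0.8]
finger_gap: 0.094
pos [ 0.3042 -0.4758  0.3241] rpy [3.1362 0.0038 1.014 ] t 0.6667 F [ 0.734  -0.4654 -0.7984] gap 0.09395502717744326
mm [371.4952  55.8817   2.9806] deg [  0.2529   0.2881 -27.8446]
```

```bash
python3 -m pendant '[0.04,0.006,0,0,0,-7,0, 0.08,0.012,0,0,0,-14,0, 0.12,0.018,0,0,0,-21,0, 0.16,0.024,0,0,0,-28,0, 0.2,0.03,0,0,0,-28,0]'; python3 - <<'E'
from h import *
rel([.548,-.19,.32],[np.pi,0,1.5])
E
```

```text
t: 1.08
position: [0.4363, -0.3202, 0.3235]
tool_rot: [3.138, 0.006, 1.507]
contact_force: [0.1, -0.6, -0.2]
finger_gap: 0.0941
pos [ 0.4363 -0.3202  0.3235] rpy [3.1384 0.006  1.5066] t 1.0833 F [ 0.0674 -0.574  -0.2159] gap 0.09409600422146067
mm [137.0789 103.1359   3.0187] deg [0.1831 0.3438 0.3786]
```

```bash
python3 -m pendant '[0.033,0.025,0,0,0,0,0, 0.066,0.05,0,0,0,0,0, 0.1,0.075,0,0,0,0,0, 0.137,0.103,0.003,0.18,0.34,0.4,0, 0.137,0.103,0.003,0.18,0.34,0.4,0]'; python3 - <<'E'
from h import *
rel([.548,-.19,.32],[np.pi,0,1.5])
s=optics.snapshot("wrist"); cv2.imwrite("pics/w1.png",s["frame"]); print(s["T"])
E
```

```text
t: 1.5
position: [0.5507, -0.1847, 0.3193]
tool_rot: [3.141, -0.003, 1.506]
contact_force: [-0.6, 0.3, 0.4]
finger_gap: 0.0944
pos [ 0.5507 -0.1847  0.3193] rpy [ 3.1409 -0.0031  1.506 ] t 1.5 F [-0.5831  0.2519  0.3815] gap 0.09436860902365989
mm [-5.4324 -2.3914 -0.7348] deg [ 0.039  -0.1772  0.3415]
[[ 0.9979  0.0635  0.0159  0.555 ]
 [-0.0654  0.9673  0.2452 -0.1133]
 [ 0.0002 -0.2457  0.9693  0.4975]
 [ 0.      0.      0.      1.    ]]
```

View pics/w1.png

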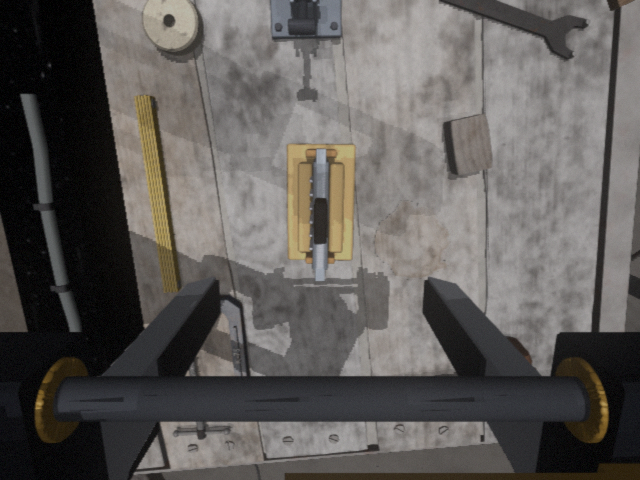

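The wrist view shows the module upright in the stand. The tab is at about (321,220), with the bar ends at (320,150) and (320,279). I'll enlarge this to measure it.

```bash
python3 - <<'E'
from h import *
a=cv2.imread("pics/w1.png"); cv2.imwrite("pics/w1z.png",cv2.resize(a[140:285,270:370],None,fx=4,fy=4,interpolation=cv2.INTER_CUBIC))
s=optics.snapshot("wrist"); f=s["frame"]
g=cv2.cvtColor(f,cv2.COLOR_BGR2GRAY)
m=(g[195:246,305:335]<45).astype(np.uint8)
n,l,st,c=cv2.connectedComponentsWithStats(m); i=1+np.argmax(st[1:,4]); print(st[i],c[i]+[305,195])
hsv=cv2.cvtColor(f,cv2.COLOR_BGR2HSV); m=cv2.inRange(hsv,(12,70,60),(35,255,255))[135:275,275:370]
cs,_=cv2.findContours(m,cv2.RETR_EXTERNAL,cv2.CHAIN_APPROX_NONE); k=max(cs,key=cv2.contourArea); print("stand rect",cv2.minAreaRect(k+np.array([275,135])))
E
```

```text
[ 10   2  13  44 313] [320.8914 217.1502]
stand rect ((321.9999694824219, 201.49996948242188), (67.99998474121094, 118.99998474121094), 0.0)
```

View pics/w1z.png

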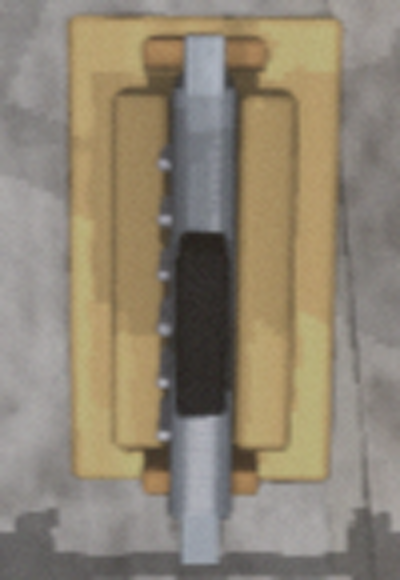

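```bash
python3 - <<'E'
from h import *
s=optics.snapshot("wrist"); 
Z=lambda x,y,z: plane(s,x/4+270,y/4+140,z)
t=[Z(203,232,.122),Z(201,400,.122),Z(178,320,.122),Z(225,320,.122)]
print("tab top N,S,L,R",*t)
e=[Z(204,36,.094),Z(201,562,.094)]
print("ears",*e,np.mean(e,0),np.linalg.norm(e[0]-e[1]),np.arctan2((e[0]-e[1])[0],(e[0]-e[1])[1]))
st=[Z(70,15,.01),Z(342,20,.01),Z(330,478,.01),Z(75,476,.01)];print("stand",np.mean(st,0),*st)
E
```

```text
tab top N,S,L,R [ 0.5485 -0.1717  0.122 ] [ 0.5453 -0.2111  0.122 ] [ 0.5413 -0.1917  0.122 ] [ 0.5522 -0.1924  0.122 ]
ears [ 0.5516 -0.1291  0.094 ] [ 0.5418 -0.2611  0.094 ] [ 0.5467 -0.1951  0.094 ] 0.13230606199569164 0.07373751499393445
stand [ 0.5469 -0.1952  0.01  ] [ 0.5133 -0.1233  0.01  ] [ 0.591 -0.13   0.01 ] [ 0.5808 -0.2666  0.01  ] [ 0.5027 -0.2607  0.01  ]
```

```bash
python3 - <<'E'
from h import *
rel([.547,-.1925,.098],[np.pi,0,1.5])
E
```

```text
pos [ 0.5477 -0.1898  0.3196] rpy [-3.1404  0.0005  1.5013] t 1.65 F [-0.159   0.1583 -0.9099] gap 0.09386042462039453
mm [ -2.6529  -0.2926 221.5687] deg [-0.0674  0.0288  0.0753]
```

```bash
python3 -m pendant '[-0.0027,-0.0003,0.035,0,0,0,0, -0.0027,-0.0003,0.07,0,0,0,0, -0.0027,-0.0003,0.105,0,0,0,0, -0.0027,-0.0003,0.14,0,0,0,0, -0.0027,-0.0003,0.165,0,0,0,0]'; python3 -m pendant '[0,0,0.0,0,0,0,0]';  python3 - <<'E'
from h import *
rel([.547,-.1925,.098],[np.pi,0,1.5])
E
```

```text
t: 2.07
position: [0.5441, -0.1939, 0.1514]
tool_rot: [-3.137, -0.0, 1.498]
contact_force: [-0.2, -0.7, -0.6]
finger_gap: 0.094
t: 2.15
position: [0.5389, -0.1937, 0.1454]
tool_rot: [-3.126, -0.004, 1.496]
contact_force: [-0.5, 0.7, -0.7]
finger_gap: 0.0939
pos [ 0.5389 -0.1937  0.1454] rpy [-3.1257 -0.0044  1.4955] t 2.15 F [-0.4575  0.6574 -0.7082] gap 0.09387847073720662
mm [ 1.5855  8.7072 47.2653] deg [-0.9076 -0.2558 -0.2546]
```

```bash
python3 -m pendant '[0.0016,0.0087,0.012,-0.9,0,0,0, 0.0016,0.0087,0.025,-0.9,-0.25,-0.25,0, 0.0016,0.0087,0.037,-0.9,-0.25,-0.25,0, 0.0016,0.0087,0.037,-0.9,-0.25,-0.25,0]'; python3 - <<'E'
from h import *
rel([.547,-.1925,.098],[np.pi,0,1.5])
E
```

```text
t: 2.48
position: [0.5454, -0.1932, 0.107]
tool_rot: [-3.138, -0.001, 1.498]
contact_force: [-0.8, 0.6, -0.2]
finger_gap: 0.0938
pos [ 0.5454 -0.1932  0.107 ] rpy [-3.1384 -0.001   1.4982] t 2.4833 F [-0.7735  0.57   -0.1552] gap 0.09377017114544485
mm [0.8204 1.5529 8.9825] deg [-0.1816 -0.0579 -0.1033]
```

```bash
python3 -m pendant '[0.0008,0.0016,0.009,-0.18,0,0,0, 0.0008,0.0016,0.009,-0.18,0,0,0, 0.0008,0.0016,0.009,-0.18,0,0,0.4]'; python3 - <<'E'
from h import *
rel([.547,-.1925,.098],[np.pi,0,1.5])
s=optics.snapshot("wrist"); cv2.imwrite("pics/w2.png",s["frame"])
E
```

```text
t: 2.73
position: [0.547, -0.1929, 0.0983]
tool_rot: [3.141, -0.001, 1.498]
contact_force: [-0.3, -0.2, 0.1]
finger_gap: 0.0906
pos [ 0.547  -0.1929  0.0983] rpy [ 3.1415 -0.0009  1.4978] t 2.7333 F [-0.3382 -0.2001  0.1151] gap 0.09061185479735577
mm [ 0.3667 -0.0724  0.2999] deg [ 0.0078 -0.0505 -0.1248]
```

View pics/w2.png

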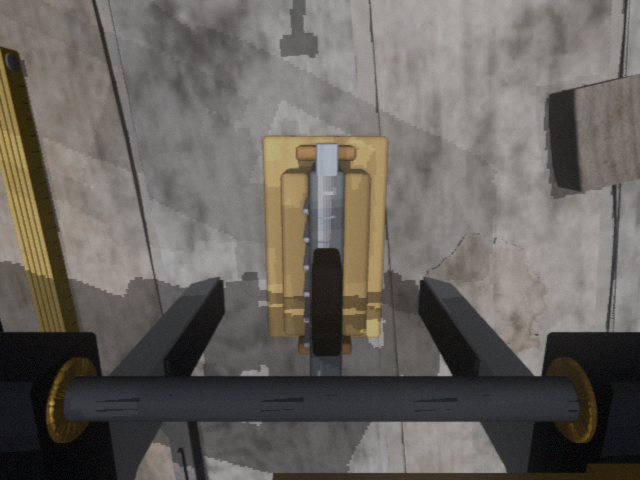

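The tab (327, 250–355) sits between the finger tips (222 and 421), so I'll close.

```bash
for i in 1 2 3; do python3 -m pendant '[0,0,0,0,0,0,1, 0,0,0,0,0,0,1, 0,0,0,0,0,0,1, 0,0,0,0,0,0,1]' ;done; python3 - <<'E'
from h import *
rel([.547,-.1925,.098],[np.pi,0,1.5])
E
```

```text
t: 3.12
position: [0.5476, -0.1929, 0.099]
tool_rot: [3.14, -0.0, 1.498]
contact_force: [-0.2, 0.6, -0.0]
finger_gap: 0.0599
t: 3.45
position: [0.5476, -0.1929, 0.099]
tool_rot: [3.14, -0.0, 1.498]
contact_force: [0.7, -0.0, -0.4]
finger_gap: 0.0336
t: 3.78
position: [0.5477, -0.1929, 0.099]
tool_rot: [3.14, -0.0, 1.498]
contact_force: [0.5, -0.1, -0.1]
finger_gap: 0.0119
pos [ 0.5477 -0.1929  0.099 ] rpy [ 3.1399 -0.0003  1.4982] t 3.7833 F [ 0.5342 -0.0576 -0.0981] gap 0.011943985067472301
mm [ 0.37   -0.7618  1.0205] deg [ 0.0955 -0.0178 -0.1036]
```

```bash
python3 -m pendant '[0,0,-0.01,0,0,0,1, 0,0,-0.03,0,0,0,1, 0,0,-0.05,0,0,0,1, 0,0,-0.07,0,0,0,1, 0,0,-0.1,0,0,0,1]'; python3 -m pendant '[0,0,-0.03,0,0,0,1, 0,0,-0.06,0,0,0,1, 0,0,-0.09,0,0,0,1, 0,0,-0.09,0,0,0,1]'; python3 - <<'E'
from h import *
s=optics.snapshot("wrist"); cv2.imwrite("pics/w3.png",s["frame"])
rel([.549,.089,.28],[np.pi,0,np.pi/2-.05])
E
```

```text
t: 4.2
position: [0.5451, -0.1917, 0.1972]
tool_rot: [-3.136, -0.003, 1.498]
contact_force: [0.1, 0.2, -3.6]
finger_gap: 0.0118
t: 4.53
position: [0.5484, -0.1935, 0.295]
tool_rot: [3.135, 0.002, 1.498]
contact_force: [1.6, 0.3, -1.5]
finger_gap: 0.0119
pos [ 0.5473 -0.193   0.2913] rpy [3.1395 0.0003 1.4983] t 4.5833 F [-0.3513  0.0111 -4.0139] gap 0.01209653366807946
mm [281.38   -18.7215  11.2117] deg [ 0.121   0.0188 -1.2896]
```

View pics/w3.png

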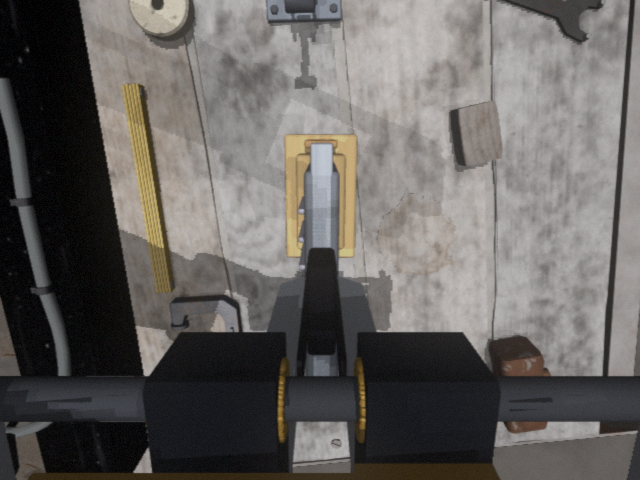

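```bash
python3 -m pendant '[0.03,-0.003,0,0,0,-0.5,1, 0.06,-0.006,0,0,0,-1.2,1, 0.09,-0.009,0,0,0,-1.2,1, 0.12,-0.012,0,0,0,-1.2,1, 0.12,-0.012,0,0,0,-1.2,1]'; python3 -m pendant '[0,0,0,0,0,0,1,0,0,0,0,0,0,1]'; python3 - <<'E'
from h import *
s=optics.snapshot("wrist"); cv2.imwrite("pics/w4.png",s["frame"])
cv2.imwrite("pics/w4z.png",cv2.resize(s["frame"][0:180,230:410],None,fx=3.3,fy=3.3,interpolation=cv2.INTER_CUBIC))
np.save("w4T.npy",s["T"])
rel([.549,.089,.28],[np.pi,0,np.pi/2-.05])
E
```

```text
t: 5.0
position: [0.5417, -0.0666, 0.288]
tool_rot: [-3.137, -0.005, 1.524]
contact_force: [-0.8, -0.6, -3.6]
finger_gap: 0.0118
t: 5.17
position: [0.5399, -0.0655, 0.2849]
tool_rot: [-3.132, -0.007, 1.526]
contact_force: [0.3, -0.0, -3.7]
finger_gap: 0.0117
pos [ 0.5404 -0.0665  0.2854] rpy [-3.1327 -0.0058  1.5244] t 5.2167 F [-0.6629 -0.287  -3.8463] gap 0.011576706122330693
mm [155.7053   1.4853   6.3331] deg [-0.5086 -0.3297  0.21  ]
```

View pics/w4.png

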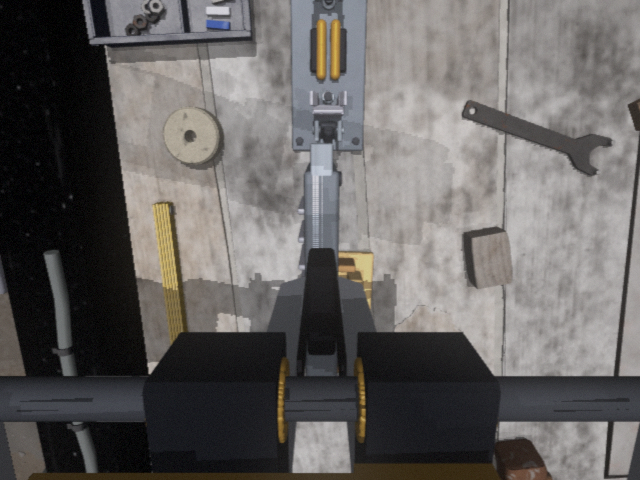

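View pics/w4z.png

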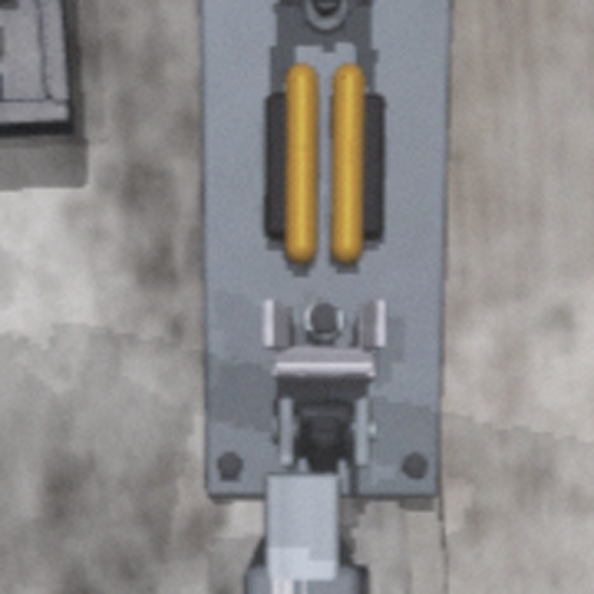

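```bash
cat > m.py <<'E'
from h import *
s=optics.snapshot("top"); t=s
w=dict(fovy=60.182224499400505,cx=321.1412323013852,cy=241.4113934781932,T=np.load("w4T.npy"))
Z=lambda x,y,z: plane(w,x/3.3+230,y/3.3,z)
print("plate near L R",Z(208,495,.01),Z(437,495,.01), "far",Z(203,0,.01),Z(452,0,.01))
print("screws",Z(325,312,.028),Z(325,4,.028))
print("gold y",Z(303,65,.024),Z(303,262,.024),Z(348,65,.024),Z(348,262,.024))
print("lips",Z(274,322,.088),Z(372,322,.088))
print("endwall top",Z(325,368,.083))
print("ear of module end", Z(301,475,.285-.098+.094))
E
python3 m.py
```

```text
plate near L R [ 0.5092 -0.0056  0.01  ] [ 0.5833 -0.009   0.01  ] far [0.5167 0.1386 0.01  ] [0.5909 0.135  0.01  ]
screws [0.5492 0.047  0.028 ] [0.5527 0.1305 0.028 ]
gold y [0.5457 0.116  0.024 ] [0.5432 0.062  0.024 ] [0.5588 0.1153 0.024 ] [0.5568 0.0613 0.024 ]
lips [0.5352 0.0394 0.088 ] [0.5607 0.0382 0.088 ]
endwall top [0.548  0.0276 0.083 ]
ear of module end [0.5426 0.0028 0.281 ]
```

```bash
python3 -m pendant '[0.03,0,0.006,-0.5,-0.3,0.2,1, 0.06,0,0.006,-0.5,-0.3,0.2,1, 0.09,0,0.006,-0.5,-0.3,0.2,1, 0.12,0.001,0.006,-0.5,-0.3,0.2,1, 0.154,0.001,0.006,-0.5,-0.3,0.2,1]'; python3 -m pendant '[0,0,0.0,0,0,0,1,0,0,0,0,0,0,1]'; python3 - <<'E'
from h import *
rel([.5505,.088,.195],[np.pi,0,np.pi/2-.05])
E
```

```text
t: 5.68
position: [0.5493, 0.0861, 0.2804]
tool_rot: [3.141, 0.001, 1.517]
contact_force: [0.5, -0.2, -3.5]
finger_gap: 0.0118
t: 5.85
position: [0.5493, 0.0865, 0.2797]
tool_rot: [-3.141, 0.002, 1.519]
contact_force: [0.4, -1.0, -3.4]
finger_gap: 0.012
pos [0.5493 0.0865 0.2797] rpy [-3.1415  0.0016  1.5186] t 5.85 F [ 0.4398 -1.0226 -3.4197] gap 0.011954343327763805
mm [ 1.6984  1.1004 84.7279] deg [-0.0055  0.0904 -0.1252]
```

```bash
python3 -m pendant '[0.0017,0.0011,0.03,0,0,0,1, 0.0017,0.0011,0.055,0,0.1,-0.1,1, 0.0017,0.0011,0.072,0,0.1,-0.1,1, 0.0017,0.0011,0.072,0,0.1,-0.1,1]'; python3 -m pendant '[0,0,0.0,0,0,0,1,0,0,0,0,0,0,1]'; python3 - <<'E'
from h import *
for n in ["wrist","top","scene"]:
    s=optics.snapshot(n); cv2.imwrite(f"pics/{n}5.png",s["frame"])
    if n=="wrist": np.save("w5T.npy",s["T"]);cv2.imwrite("pics/w5z.png",cv2.resize(s["frame"][100:300,220:420],None,fx=3,fy=3,interpolation=cv2.INTER_CUBIC))
    if n=="top": cv2.imwrite("pics/t5z.png",cv2.resize(s["frame"][205:275,190:350],None,fx=5,fy=5,interpolation=cv2.INTER_CUBIC))
    if n=="scene": cv2.imwrite("pics/s5z.png",cv2.resize(s["frame"][200:370,190:400],None,fx=3.5,fy=3.5,interpolation=cv2.INTER_CUBIC))
rel([.5505,.088,.195],[np.pi,0,np.pi/2-.05])
E
```

```text
t: 6.18
position: [0.5471, 0.0859, 0.2024]
tool_rot: [-3.131, 0.001, 1.518]
contact_force: [-0.8, 0.1, -3.7]
finger_gap: 0.0122
t: 6.35
position: [0.5472, 0.0843, 0.2025]
tool_rot: [-3.131, 0.002, 1.516]
contact_force: [-0.6, 0.2, -4.1]
finger_gap: 0.0115
pos [0.5483 0.0853 0.2041] rpy [-3.1344  0.0013  1.5171] t 6.5 F [-0.8979  0.2614 -3.8993] gap 0.011841818439981886
mm [2.7894 2.0726 9.1129] deg [-0.412   0.071  -0.2134]
```

View pics/wrist5.png

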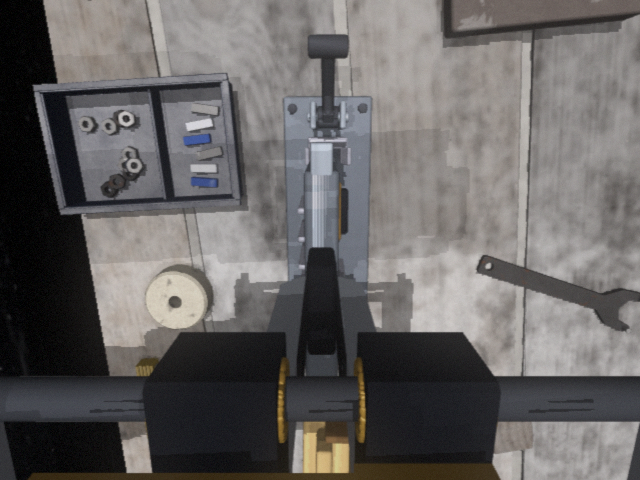

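View pics/t5z.png

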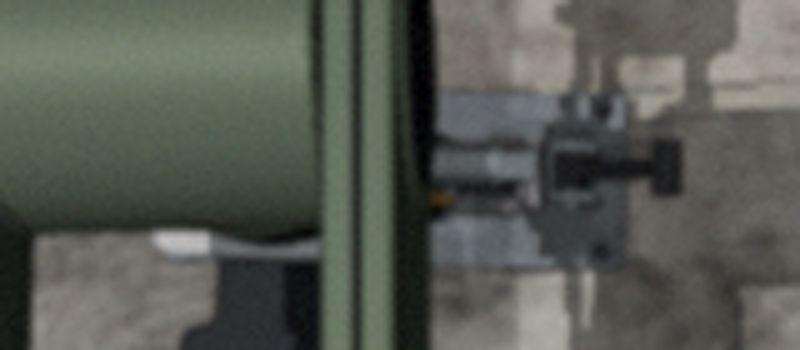

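View pics/s5z.png

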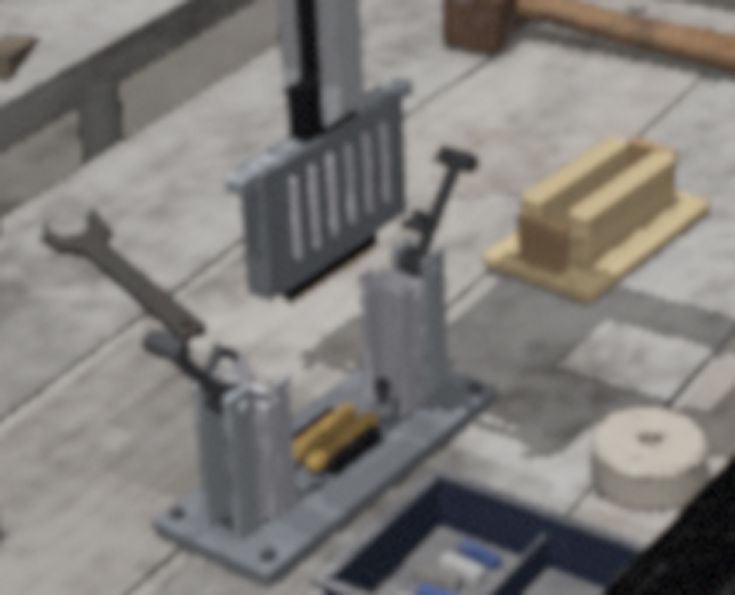

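View pics/w5z.png

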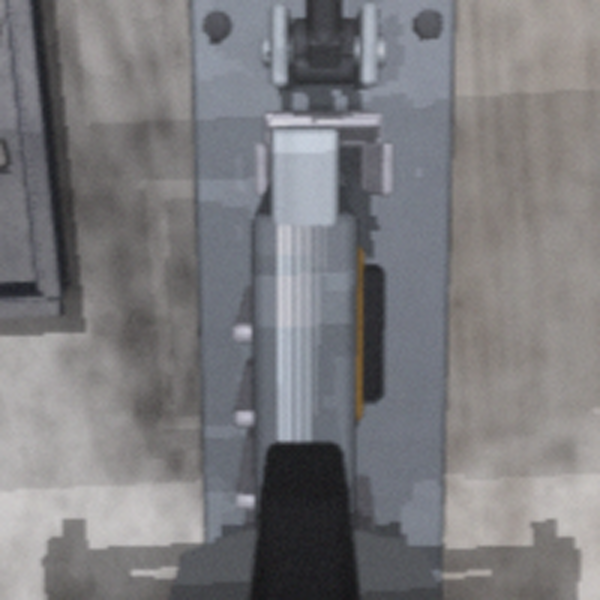

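```bash
cat > m2.py <<'E'
from h import *
w=dict(fovy=60.182224499400505,cx=321.1412323013852,cy=241.4113934781932,T=np.load("w5T.npy"))
Z=lambda x,y,z: plane(w,x/3+220,y/3+100,z)
print(w["T"])
zb=.2035-.089+.084
print("ear end",Z(304.5,128,zb),"ear L/R",Z(272,180,zb),Z(337,180,zb),"case end L R",Z(253,215,zb),Z(357,215,zb))
print("case at 430",Z(257,430,zb),Z(353,430,zb))
print("lips L R",Z(258,168,.088),Z(392,168,.088),"endwall",Z(268,118,.085),Z(382,118,.085))
print("plate L R",Z(196,215,.01),Z(452,215,.01))
print("plate far L R",*[plane(w,x,y,.01) for x,y in((284,97),(372,97))])
E
python3 m2.py
```

```text
[[ 0.9984  0.0509  0.0251  0.5528]
 [-0.0555  0.9667  0.2498  0.1566]
 [-0.0115 -0.2508  0.968   0.3804]
 [ 0.      0.      0.      1.    ]]
ear end [0.5507 0.1532 0.1985] ear L/R [0.5456 0.1462 0.1985] [0.555  0.1457 0.1985] case end L R [0.5426 0.1413 0.1985] [0.5576 0.1405 0.1985]
case at 430 [0.5411 0.1091 0.1985] [0.5556 0.1084 0.1985]
lips L R [0.5382 0.1427 0.088 ] [0.5691 0.141  0.088 ] endwall [0.5411 0.1537 0.085 ] [0.5674 0.1523 0.085 ]
plate L R [0.5151 0.1264 0.01  ] [0.5905 0.1223 0.01  ]
plate far L R [0.5188 0.189  0.01  ] [0.5932 0.1848 0.01  ]
```

```bash
python3 - <<'E'
from h import *
rel([.5515,.0878,.195],[np.pi,0,np.pi/2-.051])
E
```

```text
pos [0.5483 0.0853 0.2041] rpy [-3.1344  0.0013  1.5171] t 6.5 F [-0.8979  0.2614 -3.8993] gap 0.011841818439981886
mm [2.6434 3.0819 9.1058] deg [-0.412   0.0712 -0.1561]
```

```bash
python3 -m pendant '[0.0026,0.0031,0.005,-0.4,0,-0.15,1, 0.0026,0.0031,0.009,-0.4,0,-0.15,1, 0.0026,0.0031,0.009,-0.4,0,-0.15,1, 0.0026,0.0031,0.009,-0.4,0,-0.15,1]'; python3 - <<'E'
from h import *
s=optics.snapshot("wrist");np.save("w5T.npy",s["T"]);cv2.imwrite("pics/w6z.png",cv2.resize(s["frame"][100:300,220:420],None,fx=3,fy=3,interpolation=cv2.INTER_CUBIC))
s=optics.snapshot("scene");cv2.imwrite("pics/s6z.png",cv2.resize(s["frame"][200:370,190:400],None,fx=3.5,fy=3.5,interpolation=cv2.INTER_CUBIC))
rel([.5515,.0878,.185],[np.pi,0,np.pi/2-.051])
E
```

```text
t: 6.83
position: [0.5511, 0.0879, 0.1947]
tool_rot: [-3.14, 0.001, 1.52]
contact_force: [-0.1, 0.5, -4.3]
finger_gap: 0.012
pos [0.5514 0.0879 0.195 ] rpy [-3.1411  0.0013  1.5199] t 6.9333 F [ 0.609  -0.9703 -2.9979] gap 0.011853285642806601
mm [-0.0673  0.0918 10.0159] deg [-0.0264  0.0723  0.0075]
```

View pics/w6z.png

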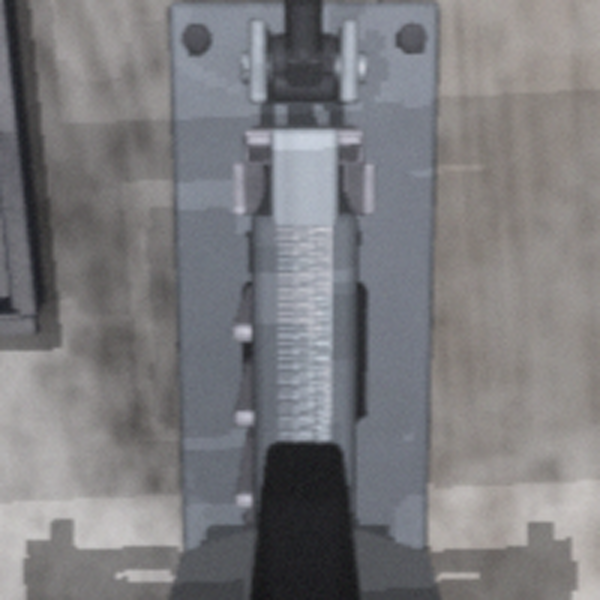

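View pics/s6z.png

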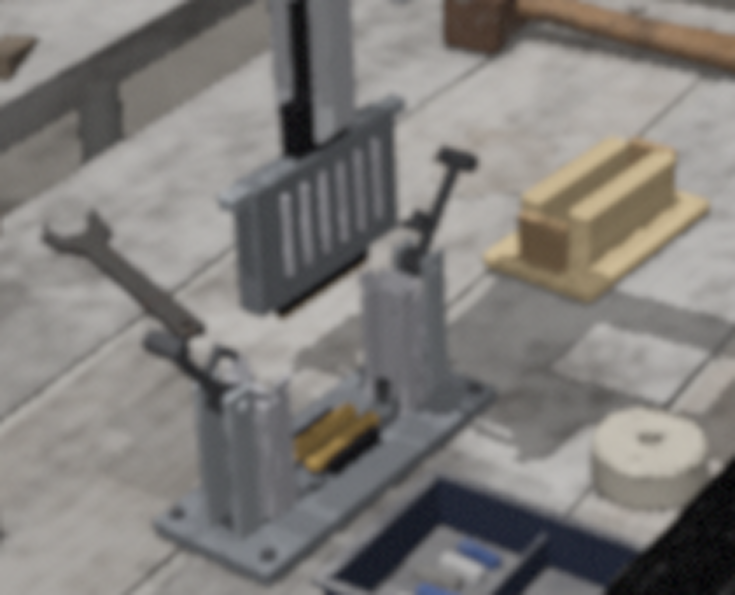

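```bash
cat > m3.py <<'E'
from h import *
w=dict(fovy=60.182224499400505,cx=321.1412323013852,cy=241.4113934781932,T=np.load("w5T.npy"))
Z=lambda x,y,z: plane(w,x/3+220,y/3+100,z)
zb=.195-.089+.084
print("ear end",Z(305,128,zb),"ear mid",Z(305.5,180,zb),"case end",Z(305.5,225,zb),"case 430",Z(305,430,zb))
print("lips",Z(234,189,.088),Z(374,189,.088),"endwall",Z(303.5,135,.085))
print("plate far L R",Z(172,3,.01),Z(436,3,.01),"near",Z(185,520,.01),Z(430,520,.01))
E
python3 m3.py
```

```text
ear end [0.5545 0.1568 0.19  ] ear mid [0.5542 0.1495 0.19  ] case end [0.5539 0.143  0.19  ] case 430 [0.5522 0.1122 0.19  ]
lips [0.5377 0.1423 0.088 ] [0.5692 0.1407 0.088 ] endwall [0.5539 0.1533 0.085 ]
plate far L R [0.5191 0.189  0.01  ] [0.5922 0.1852 0.01  ] near [0.5114 0.0381 0.01  ] [0.5866 0.0343 0.01  ]
```

```bash
python3 -m pendant '[-0.0003,0,0.007,0,0,0,1, -0.0003,0,0.014,0,0,0,1, -0.0003,0,0.021,0,0,0,1, -0.0003,0,0.028,0,0,0,1, -0.0003,0,0.028,0,0,0,1]'; python3 -m pendant '[0,0,0.0,0,0,0,1,0,0,0,0,0,0,1]'; python3 - <<'E'
from h import *
rel([.5513,.0876,.125],[np.pi,0,np.pi/2-.051])
E
```

```text
t: 7.35
position: [0.5496, 0.0875, 0.1644]
tool_rot: [-3.136, 0.002, 1.52]
contact_force: [-0.5, 0.1, -3.5]
finger_gap: 0.0121
t: 7.52
position: [0.5491, 0.0875, 0.1637]
tool_rot: [-3.135, 0.002, 1.52]
contact_force: [-0.4, 0.3, -3.3]
finger_gap: 0.0118
pos [0.5491 0.0875 0.1637] rpy [-3.135   0.0017  1.5199] t 7.5167 F [-0.3995  0.3013 -3.3145] gap 0.011763030618685931
mm [ 0.2931  2.4254 38.7175] deg [-0.3749  0.0951  0.0055]
```

```bash
python3 -m pendant '[0.0003,0.0022,0,-0.37,0,0,1, 0.0003,0.0022,0.003,-0.37,0.09,0,1, 0.0003,0.0022,0.006,-0.37,0.09,0,1, 0.0003,0.0022,0.008,-0.37,0.09,0,1, 0.0003,0.0022,0.008,-0.37,0.09,0,1]'; python3 - <<'E'
from h import *
rel([.5513,.0876,.125],[np.pi,0,np.pi/2-.051])
E
```

```text
t: 7.93
position: [0.5508, 0.0876, 0.155]
tool_rot: [-3.14, 0.0, 1.52]
contact_force: [0.0, 0.4, -4.1]
finger_gap: 0.0118
pos [0.5508 0.0876 0.155 ] rpy [-3.1403  0.0002  1.5198] t 7.9333 F [ 0.0346  0.4213 -4.064 ] gap 0.01179865506950858
mm [ 0.0066  0.5413 30.0449] deg [-0.0743  0.009   0.0008]
```

```bash
python3 -m pendant '[0,0.0003,0.003,-0.07,0,0,1, 0,0.0003,0.006,-0.07,0,0,1, 0,0.0003,0.009,-0.07,0,0,1, 0,0.0003,0.010,-0.07,0,0,1, 0,0.0003,0.010,-0.07,0,0,1]'; python3 - <<'E'
from h import *
rel([.5513,.0876,.125],[np.pi,0,np.pi/2-.051])
s=optics.snapshot("wrist");np.save("w5T.npy",s["T"]);cv2.imwrite("pics/w7z.png",cv2.resize(s["frame"][100:300,220:420],None,fx=3,fy=3,interpolation=cv2.INTER_CUBIC))
E
```

```text
t: 8.35
position: [0.5506, 0.0876, 0.1444]
tool_rot: [-3.14, 0.0, 1.52]
contact_force: [0.3, -0.8, -3.5]
finger_gap: 0.0118
pos [0.5506 0.0876 0.1444] rpy [-3.1404  0.0002  1.5198] t 8.35 F [ 0.3447 -0.8231 -3.4528] gap 0.01176116201600376
mm [ 0.0428  0.6731 19.4237] deg [-0.0694  0.0136  0.0019]
```

View pics/w7z.png

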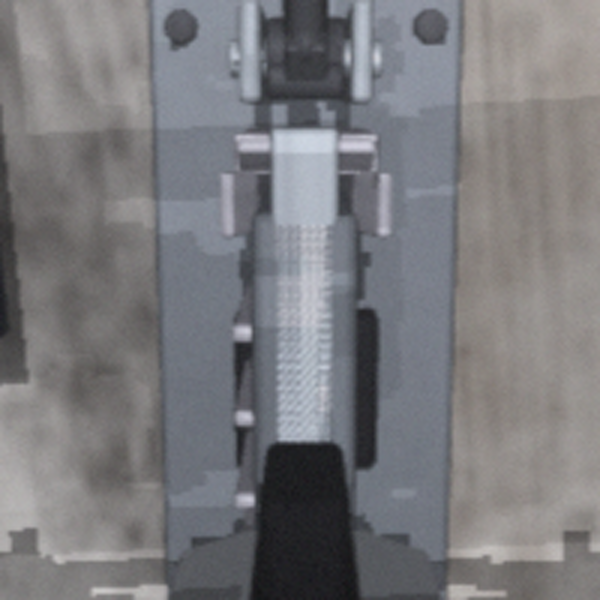

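The case is centred between the lips (about 306 in the crop) and has entered the guides with no side force. I'll keep lowering.

```bash
python3 -m pendant '[0,0.0003,0.005,-0.07,0,0,1, 0,0.0003,0.010,-0.07,0,0,1, 0,0.0003,0.015,-0.07,0,0,1, 0,0.0003,0.020,-0.07,0,0,1, 0,0.0003,0.020,-0.07,0,0,1]'; python3 - <<'E'
from h import *
rel([.5513,.0876,.108],[np.pi,0,np.pi/2-.051])
E
```

```text
t: 8.82
position: [0.55, 0.0876, 0.123]
tool_rot: [-3.139, 0.0, 1.52]
contact_force: [0.5, 0.2, -4.0]
finger_gap: 0.012
pos [0.55   0.0876 0.123 ] rpy [-3.1392  0.0003  1.5198] t 8.8167 F [ 0.5033  0.1851 -4.0451] gap 0.011950209795316944
mm [ 0.1046  1.3666 14.9912] deg [-0.1366  0.0197  0.0013]
```

```bash
python3 -m pendant '[0,0.0006,0.002,-0.1,0,0,1, 0,0.0006,0.004,-0.1,0,0,1, 0,0.0006,0.006,-0.1,0,0,1, 0,0.0006,0.008,-0.1,0,0,1, 0,0.0006,0.009,-0.1,0,0,1]';python3 -m pendant '[0,0.0003,0.001,0,0,0,1, 0,0.0003,0.001,0,0,0,1]'
```

```text
t: 9.23
position: [0.5505, 0.0875, 0.1138]
tool_rot: [-3.141, 0.0, 1.52]
contact_force: [0.1, 1.3, -3.8]
finger_gap: 0.0115
t: 9.4
position: [0.5507, 0.0875, 0.1126]
tool_rot: [-3.141, 0.0, 1.52]
contact_force: [-0.2, 0.1, -3.9]
finger_gap: 0.012
```

```bash
for i in 1 2 3; do python3 -m pendant '[0,0.0002,0.001,0,0,0,1, 0,0.0002,0.001,0,0,0,1]';done
```

```text
t: 9.57
position: [0.5509, 0.0875, 0.1115]
tool_rot: [-3.141, 0.0, 1.52]
contact_force: [-0.5, 0.1, -4.0]
finger_gap: 0.0117
t: 9.73
position: [0.5511, 0.0875, 0.1104]
tool_rot: [-3.14, 0.0, 1.52]
contact_force: [-0.9, 0.3, -4.3]
finger_gap: 0.0118
t: 9.9
position: [0.5512, 0.0874, 0.1092]
tool_rot: [-3.14, 0.0, 1.52]
contact_force: [0.1, 0.3, -2.9]
finger_gap: 0.0119
```

```bash
python3 -m pendant '[0,0,0.0007,0,0,0,1, 0,0,0.0007,0,0,0,1]';python3 -m pendant '[0,0,0.0004,0,0,0,1, 0,0,0.0004,0,0,0,1]'
```

```text
t: 10.07
position: [0.5511, 0.0874, 0.1083]
tool_rot: [-3.14, 0.0, 1.52]
contact_force: [-0.4, 0.4, -3.9]
finger_gap: 0.0118
t: 10.23
position: [0.5511, 0.0874, 0.108]
tool_rot: [-3.14, 0.0, 1.52]
contact_force: [-0.4, 1.1, -2.2]
finger_gap: 0.0117
```

```bash
python3 -m pendant '[0,0,0.0004,0,0,0,1, 0,0,0.0004,0,0,0,1]';python3 -m pendant '[0,0,0.0004,0,0,0,1, 0,0,0.0004,0,0,0,1]'
```

```text
t: 10.4
position: [0.5512, 0.0874, 0.108]
tool_rot: [-3.14, 0.0, 1.52]
contact_force: [-0.5, -0.0, -1.7]
finger_gap: 0.0118
t: 10.57
position: [0.5513, 0.0875, 0.108]
tool_rot: [-3.14, 0.001, 1.52]
contact_force: [-0.4, -0.9, 0.7]
finger_gap: 0.0118
```

The module rests on the contacts: the weight has come off and the TCP stopped at z 0.108, so the foot is at about 0.019. Letting go.

```bash
python3 -m pendant '[0,0,0,0,0,0,0.7, 0,0,0,0,0,0,0.7, 0,0,0,0,0,0,0.7, 0,0,0,0,0,0,0.7, 0,0,0,0,0,0,0.7]'; python3 -m pendant '[0,0,-0.0,0,0,0,0.7, 0,0,-0.02,0,0,0,0.7, 0,0,-0.05,0,0,0,0.7, 0,0,-0.09,0,0,0,0.7, 0,0,-0.12,0,0,0,0.7]'; python3 - <<'E'
from h import *
s=optics.snapshot("wrist");np.save("w8T.npy",s["T"]);cv2.imwrite("pics/w8.png",s["frame"])
s=optics.snapshot("scene");cv2.imwrite("pics/s8z.png",cv2.resize(s["frame"][200:370,190:400],None,fx=3.5,fy=3.5,interpolation=cv2.INTER_CUBIC))
rel([.5513,.0876,.25],[np.pi,0,np.pi/2-.051])
E
```

```text
t: 10.98
position: [0.5515, 0.0874, 0.1081]
tool_rot: [-3.141, 0.0, 1.52]
contact_force: [-0.1, -0.8, 0.2]
finger_gap: 0.0283
t: 11.4
position: [0.552, 0.0875, 0.2305]
tool_rot: [3.141, 0.0, 1.52]
contact_force: [1.0, -0.0, 1.4]
finger_gap: 0.0285
pos [0.5561 0.0876 0.2354] rpy [ 3.1287 -0.0003  1.52  ] t 11.5 F [ 0.9509 -0.1953  0.6069] gap 0.028208506819260386
mm [ -0.2346  -4.559  -14.6373] deg [ 0.7362 -0.0193  0.0103]
```

View pics/w8.png

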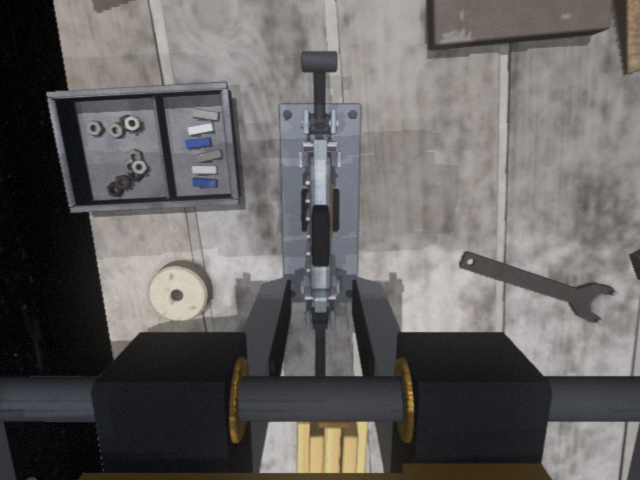

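View pics/s8z.png

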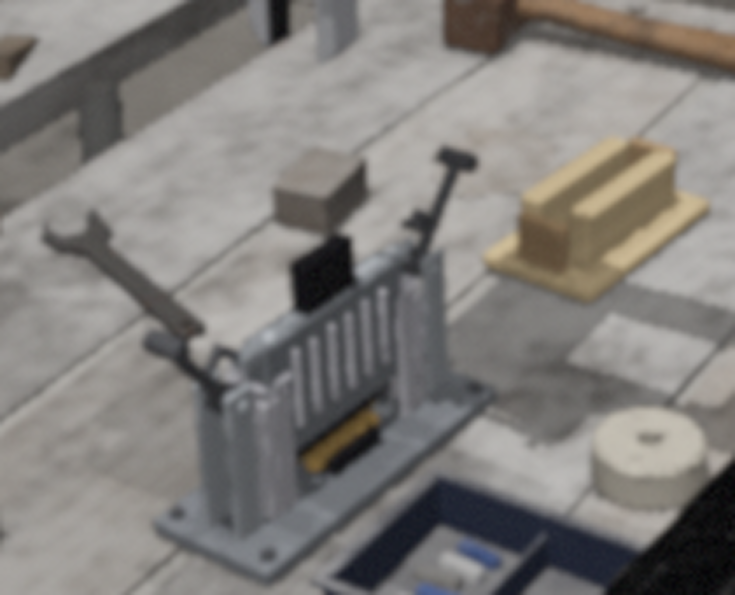

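The module is standing in the guides and released, with both levers still out. Next: fingers shut, then move outside the left roll.

```bash
python3 -m pendant '[0.03,-0.001,-0.015,0.7,0,0,1, 0.06,-0.002,-0.015,0.7,0,0,1, 0.09,-0.003,-0.015,0.7,0,0,1, 0.12,-0.004,-0.015,0.7,0,0,1, 0.147,-0.005,-0.015,0.7,0,0,1]'; python3 -m pendant '[0,0,0,0,0,0,1, 0,0,0,0,0,0,1]'; python3 - <<'E'
from h import *
rel([.558,.236,.122],[np.pi,0,np.pi/2-.051])
s=optics.snapshot("wrist");np.save("w9T.npy",s["T"]);cv2.imwrite("pics/w9.png",s["frame"])
E
```

```text
t: 11.92
position: [0.5577, 0.2362, 0.2492]
tool_rot: [-3.141, -0.0, 1.52]
contact_force: [0.2, 0.1, -0.5]
finger_gap: 0.001
t: 12.08
position: [0.5567, 0.2372, 0.2475]
tool_rot: [-3.138, 0.001, 1.523]
contact_force: [-0.6, 0.5, 0.3]
finger_gap: 0.0005
pos [0.5567 0.2372 0.2475] rpy [-3.1383  0.0011  1.5229] t 12.0833 F [-0.6323  0.4795  0.317 ] gap 0.0005042475020342581
mm [ -0.9652   1.8069 125.451 ] deg [-0.1905  0.0628  0.1774]
```

View pics/w9.png

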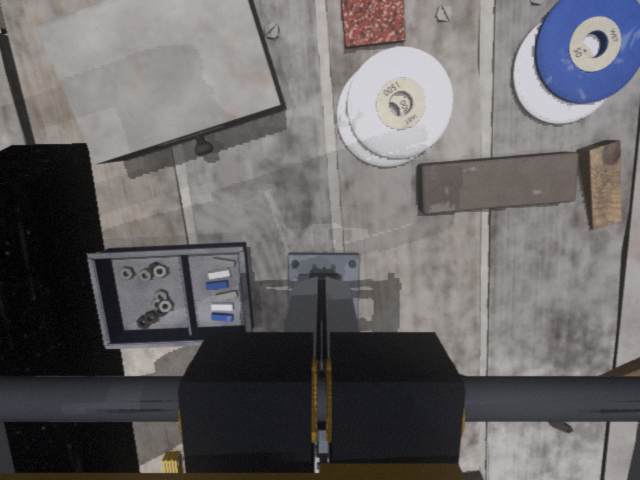

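```bash
python3 -m pendant '[-0.001,0.0018,0.035,-0.2,0,0.18,1, -0.001,0.0018,0.07,-0.2,0,0.18,1, -0.001,0.0018,0.1,-0.2,0,0.18,1, -0.001,0.0018,0.12,-0.2,0,0.18,1, -0.001,0.0018,0.123,-0.2,0,0.18,1]'; python3 - <<'E'
from h import *
rel([.558,.236,.122],[np.pi,0,np.pi/2-.051])
c=optics.snapshot("scene");cv2.imwrite("pics/s10z.png",cv2.resize(c["frame"][200:370,190:400],None,fx=3.5,fy=3.5,interpolation=cv2.INTER_CUBIC))
E
```

```text
t: 12.55
position: [0.5544, 0.2318, 0.119]
tool_rot: [-3.132, 0.005, 1.516]
contact_force: [-0.4, -0.7, -1.9]
finger_gap: 0.0003
pos [0.5544 0.2318 0.119 ] rpy [-3.132   0.0052  1.5161] t 12.55 F [-0.3875 -0.6745 -1.8508] gap 0.0002922622994991132
mm [ 4.3328  3.3485 -3.0905] deg [-0.5494  0.2997 -0.2145]
```

View pics/s10z.png

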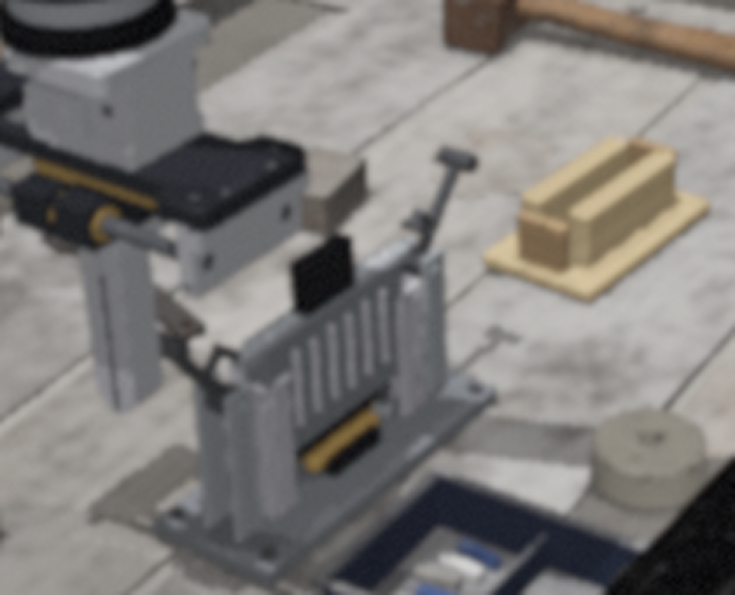

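```bash
python3 -m pendant '[0,0.003,-0.003,-0.5,0.3,-0.2,1, -0.003,0.003,-0.003,-0.5,0.3,-0.2,1, -0.006,0.003,-0.003,-0.5,0.3,-0.2,1, -0.008,0.003,-0.003,-0.5,0.3,-0.2,1, -0.008,0.003,-0.003,-0.5,0.3,-0.2,1]';  python3 -m pendant '[-0.002,0,0,0,0,0,1, -0.004,0,0,0,0,0,1, -0.006,0,0,0,0,0,1]'; python3 -m pendant '[-0.002,0,0,0,0,0,1, -0.004,0,0,0,0,0,1, -0.006,0,-0.001,0,0,0,1]'
```

```text
t: 13.02
position: [0.5593, 0.2239, 0.1255]
tool_rot: [3.137, -0.002, 1.519]
contact_force: [-0.7, -0.5, 0.3]
finger_gap: 0.0005
t: 13.27
position: [0.5594, 0.2184, 0.1262]
tool_rot: [3.136, -0.003, 1.519]
contact_force: [-0.2, 3.9, 2.8]
finger_gap: 0.0005
t: 13.52
position: [0.5596, 0.213, 0.1277]
tool_rot: [3.134, -0.004, 1.519]
contact_force: [1.4, 3.3, 2.2]
finger_gap: 0.0005
```

```bash
python3 -m pendant '[-0.002,0.0005,0,0.3,0.2,0,1, -0.004,0.001,-0.001,0.3,0.2,0,1, -0.006,0.001,-0.001,0.3,0.2,0,1, -0.008,0.001,-0.002,0.3,0.2,0,1]'; python3 -m pendant '[-0.001,0,0,0,0,0,1, -0.002,0,0,0,0,0,1, -0.003,0,-0.001,0,0,0,1]';  python3 -m pendant '[-0.001,0,0,0,0,0,1, -0.002,0,0,0,0,0,1, -0.003,0,-0.001,0,0,0,1]'
```

```text
t: 13.85
position: [0.5602, 0.2044, 0.1294]
tool_rot: [3.14, -0.007, 1.519]
contact_force: [0.7, 1.3, 0.7]
finger_gap: 0.0005
t: 14.1
position: [0.5597, 0.2008, 0.1298]
tool_rot: [3.141, -0.006, 1.519]
contact_force: [0.2, 1.1, -0.6]
finger_gap: 0.0002
t: 14.35
position: [0.5593, 0.1976, 0.1304]
tool_rot: [3.141, -0.006, 1.519]
contact_force: [0.5, 1.4, -0.9]
finger_gap: 0.0003
```

```bash
for i in 1 2 3 4; do python3 -m pendant '[-0.001,0,-0.0003,0,0,0,1, -0.0015,0,-0.0003,0,0,0,1]' | grep -E "position|contact";done
```

```text
position: [0.5592, 0.1965, 0.1308]
contact_force: [0.2, 3.1, 1.6]
position: [0.5592, 0.1955, 0.1311]
contact_force: [1.1, 4.4, 0.2]
position: [0.5591, 0.1946, 0.1314]
contact_force: [0.9, 4.6, -0.2]
position: [0.5591, 0.1939, 0.1317]
contact_force: [0.4, 5.6, -0.9]
```

```bash
for i in 1 2 3 4; do python3 -m pendant '[-0.001,0,-0.0003,0,0,0,1, -0.002,0,-0.0003,0,0,0,1]' | grep -E "position|contact";done
```

```text
position: [0.559, 0.1929, 0.132]
contact_force: [0.4, 6.4, 0.6]
position: [0.559, 0.192, 0.1323]
contact_force: [1.1, 7.1, -0.9]
position: [0.5589, 0.1911, 0.1325]
contact_force: [1.2, 6.2, 0.7]
position: [0.5589, 0.1902, 0.1327]
contact_force: [1.4, 6.7, -0.2]
```

```bash
python3 -m pendant '[0.008,0,0,0,0,0,1, 0.015,0,-0.02,0,0,0,1, 0.015,0,-0.05,0,0,0,1, 0.01,0,-0.08,0,0,0,1, -0.02,0,-0.085,0,0,0,1]'; python3 - <<'E'
from h import *
rel([.5435,-.057,.2],[np.pi,0,np.pi/2-.051])
E
```

```text
t: 16.1
position: [0.5607, 0.1712, 0.2235]
tool_rot: [3.13, -0.021, 1.524]
contact_force: [1.1, -0.3, 1.5]
finger_gap: 0.0002
pos [0.5607 0.1712 0.2235] rpy [ 3.1298 -0.0214  1.5243] t 16.1 F [ 1.1086 -0.293   1.4896] gap 0.00019395281413583162
mm [-229.1664   -6.8222   18.5351] deg [ 0.671  -1.2262  0.2532]
```

```bash
python3 -m pendant '[-0.035,0,0.005,0.6,-0.9,0.2,1, -0.07,-0.002,0.005,0.6,-0.9,0.2,1, -0.105,-0.003,0.005,0.6,-0.9,0.2,1, -0.14,-0.004,0.005,0.6,-0.9,0.2,1, -0.175,-0.005,0.005,0.6,-0.9,0.2,1]'; python3 -m pendant '[-0.02,0,0,0,0,0,1, -0.04,0,0.0,0,0,0,1, -0.04,0,0,0,0,0,1, -0.04,0,0,0,0,0,1]'; python3 - <<'E'
from h import *
rel([.5435,-.057,.122],[np.pi,0,np.pi/2-.051])
E
```

```text
t: 16.52
position: [0.5466, -0.0056, 0.2146]
tool_rot: [-3.141, -0.003, 1.521]
contact_force: [-0.1, -0.7, 1.3]
finger_gap: 0.0006
t: 16.85
position: [0.5441, -0.0467, 0.2143]
tool_rot: [-3.14, -0.003, 1.518]
contact_force: [-0.8, -0.2, -0.0]
finger_gap: 0.0003
pos [ 0.5441 -0.0467  0.2143] rpy [-3.14   -0.0025  1.5185] t 16.85 F [-0.7721 -0.1598 -0.0038] gap 0.0003395697448039281
mm [-10.5951   0.0717  92.2496] deg [-0.09   -0.1457 -0.0762]
```

```bash
python3 -m pendant '[-0.0105,0,0.01,0,-0.1,0,1, -0.0105,0,0.04,0,-0.1,0,1, -0.0105,0,0.07,0,-0.1,0,1, -0.0105,0,0.088,0,-0.1,0,1, -0.0105,0,0.088,0,-0.1,0,1]'; python3 - <<'E'
from h import *
rel([.5435,-.057,.124],[np.pi,0,np.pi/2-.051])
c=optics.snapshot("scene");cv2.imwrite("pics/s11z.png",cv2.resize(c["frame"][200:370,190:400],None,fx=3.5,fy=3.5,interpolation=cv2.INTER_CUBIC))
E
```

```text
t: 17.27
position: [0.5388, -0.0552, 0.1205]
tool_rot: [-3.129, -0.002, 1.52]
contact_force: [-1.1, -0.8, -0.8]
finger_gap: 0.0004
pos [ 0.5388 -0.0552  0.1205] rpy [-3.1287 -0.0024  1.5201] t 17.2667 F [-1.1156 -0.8087 -0.8049] gap 0.0004383530531494379
mm [-1.5334  4.7052 -3.5993] deg [-0.7359 -0.1393  0.02  ]
```

View pics/s11z.png

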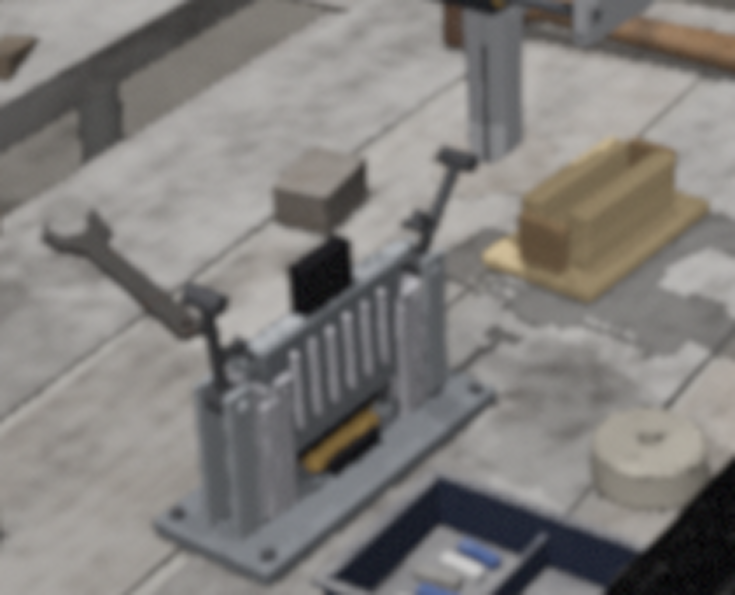

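```bash
python3 -m pendant '[0.003,0.0047,-0.0036,-0.7,0,0,1, 0.006,0.0047,-0.0036,-0.7,-0.14,0,1, 0.009,0.0047,-0.0036,-0.7,-0.14,0,1, 0.009,0.0047,-0.0036,-0.7,-0.14,0,1]'; for i in 1 2 3 4; do python3 -m pendant '[0.002,0,0,0,0,0,1, 0.004,0,-0.0005,0,0,0,1, 0.006,0,-0.001,0,0,0,1]';done
```

```text
t: 17.65
position: [0.5472, -0.0464, 0.1284]
tool_rot: [3.135, 0.001, 1.521]
contact_force: [0.8, 1.3, 0.6]
finger_gap: 0.0003
t: 17.9
position: [0.5481, -0.0411, 0.1303]
tool_rot: [3.133, 0.003, 1.521]
contact_force: [0.5, -4.0, 2.4]
finger_gap: 0.0005
t: 18.15
position: [0.5492, -0.0362, 0.1323]
tool_rot: [3.131, 0.006, 1.521]
contact_force: [-0.5, -2.7, 2.9]
finger_gap: 0.0006
t: 18.4
position: [0.5497, -0.03, 0.1334]
tool_rot: [3.13, 0.005, 1.521]
contact_force: [-0.3, -2.0, 1.8]
finger_gap: 0.0005
t: 18.65
position: [0.5499, -0.0234, 0.1341]
tool_rot: [3.131, 0.005, 1.521]
contact_force: [0.0, -2.5, 1.5]
finger_gap: 0.0003
```

```bash
python3 -m pendant '[0.001,-0.002,0.001,0.5,-0.2,0,1, 0.002,-0.004,0.002,0.5,-0.2,0,1, 0.003,-0.004,0.002,0.5,-0.2,0,1]';  for i in 1 2 3 4; do python3 -m pendant '[0.001,0,0.0,0,0,0,1, 0.0018,0,0,0,0,0,1]'|grep -E "position|contact";done
```

```text
t: 18.9
position: [0.5454, -0.0197, 0.1315]
tool_rot: [3.141, 0.008, 1.521]
contact_force: [-0.4, -1.7, 0.6]
finger_gap: 0.0005
position: [0.5452, -0.0182, 0.1314]
contact_force: [-1.0, -3.7, 1.6]
position: [0.5453, -0.0173, 0.1317]
contact_force: [-2.4, -5.4, 3.7]
position: [0.5454, -0.0167, 0.1319]
contact_force: [-2.4, -7.1, 3.3]
position: [0.5454, -0.0161, 0.1321]
contact_force: [-1.8, -6.2, 3.3]
```

```bash
for i in 1 2 3 4; do python3 -m pendant '[0.001,0,0.0,0,0,0,1, 0.002,0,0,0,0,0,1]'|grep -E "position|contact";done;for i in 1 2 ; do python3 -m pendant '[0.0015,0,0.0,0,0,0,1, 0.0025,0,-0.0003,0,0,0,1]'|grep -E "position|contact";done
```

```text
position: [0.5454, -0.0154, 0.1324]
contact_force: [-1.7, -5.7, 4.5]
position: [0.5454, -0.0147, 0.1326]
contact_force: [-0.8, -6.3, 3.4]
position: [0.5455, -0.0139, 0.1329]
contact_force: [-1.9, -6.2, 3.4]
position: [0.5455, -0.013, 0.1331]
contact_force: [-1.1, -5.5, 5.4]
position: [0.5456, -0.0116, 0.1336]
contact_force: [-0.1, -5.7, 2.3]
position: [0.5456, -0.0101, 0.1339]
contact_force: [0.7, -6.6, 1.5]
```

```bash
for i in 1 2 3 4; do python3 -m pendant '[0.001,0,0.0,0,0,0,1, 0.002,0,-0.0003,0,0,0,1]'|grep -E "position|contact";done
```

```text
position: [0.5457, -0.009, 0.1342]
contact_force: [-0.6, -5.7, 1.9]
position: [0.5457, -0.0078, 0.1344]
contact_force: [0.1, -4.5, 1.9]
position: [0.5458, -0.0066, 0.1347]
contact_force: [-0.8, -4.9, 0.8]
position: [0.5458, -0.0053, 0.1349]
contact_force: [0.7, -5.3, 0.5]
```

```bash
python3 -m pendant '[-0.008,0,0,0,0,0,1, -0.015,0,-0.02,0,0,0,1, -0.015,0,-0.05,0,0,0,1, -0.01,0,-0.08,0,0,0,1, 0.02,0,-0.085,0,0,0,1]'; python3 - <<'E'
from h import *
rel([.558,.212,.205],[np.pi,0,np.pi/2-.051])
c=optics.snapshot("scene");cv2.imwrite("pics/s12z.png",cv2.resize(c["frame"][200:370,190:400],None,fx=3.5,fy=3.5,interpolation=cv2.INTER_CUBIC))
E
```

```text
t: 21.65
position: [0.5504, 0.0152, 0.2247]
tool_rot: [3.134, 0.034, 1.514]
contact_force: [1.5, 0.5, 1.5]
finger_gap: 0.0004
pos [0.5504 0.0152 0.2247] rpy [3.1336 0.0343 1.5145] t 21.65 F [1.5362 0.5415 1.5094] gap 0.0003884799077535158
mm [197.4943  -3.5858  12.8846] deg [ 0.4526  1.9679 -0.2966]
```

View pics/s12z.png

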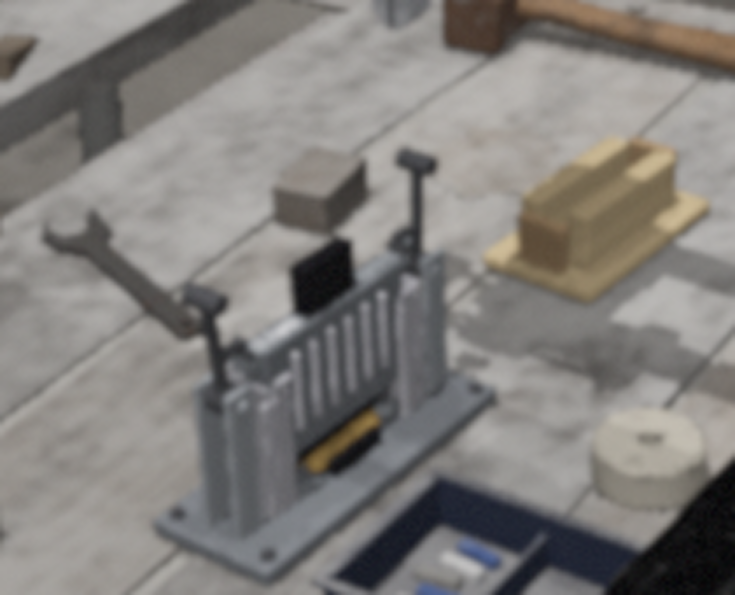

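```bash
python3 -m pendant '[0.035,0,0,0.4,1,-0.3,1, 0.07,-0.001,0,0.4,1.8,-0.3,1, 0.105,-0.002,0,0.4,1.8,-0.3,1, 0.14,-0.003,0,0.4,1.8,-0.3,1, 0.175,-0.0036,0,0.4,1.8,-0.3,1]'; python3 -m pendant '[0.02,0,0,0,0,0,1, 0.02,0,0,0,0,0,1, 0.02,0,0.0,0,0,0,1]'; python3 - <<'E'
from h import *
rel([.558,.208,.132],[np.pi,0,np.pi/2-.051])
E
```

```text
t: 22.12
position: [0.5538, 0.1997, 0.2176]
tool_rot: [-3.138, -0.006, 1.525]
contact_force: [0.4, -0.2, 0.5]
finger_gap: 0.0001
t: 22.37
position: [0.5536, 0.2209, 0.2164]
tool_rot: [-3.136, -0.006, 1.528]
contact_force: [0.3, -0.4, 0.5]
finger_gap: 0.0005
pos [0.5536 0.2209 0.2164] rpy [-3.1357 -0.0058  1.5279] t 22.3667 F [ 0.3167 -0.3969  0.4562] gap 0.0004869893871313278
mm [-13.1624   5.4454  84.3438] deg [-0.3388 -0.332   0.463 ]
```

```bash
python3 -m pendant '[0,0.003,0.02,-0.3,-0.3,0.4,1, -0.003,0.005,0.045,-0.3,-0.3,0.4,1, -0.004,0.005,0.07,-0.3,-0.3,0.4,1, -0.004,0.005,0.082,-0.3,-0.3,0.4,1, -0.004,0.005,0.082,-0.3,-0.3,0.4,1]'; python3 - <<'E'
from h import *
rel([.5575,.195,.132],[np.pi,0,np.pi/2-.051])
E
```

```text
t: 22.78
position: [0.5548, 0.2152, 0.1302]
tool_rot: [-3.133, 0.002, 1.519]
contact_force: [-0.0, -0.4, -0.2]
finger_gap: 0.0006
pos [0.5548 0.2152 0.1302] rpy [-3.1325  0.0015  1.5191] t 22.7833 F [-0.0289 -0.3951 -0.1842] gap 0.0005927115866147348
mm [-20.0074   3.6763  -1.7891] deg [-0.5193  0.0876 -0.0418]
```

```bash
python3 -m pendant '[-0.004,0.002,-0.0018,-0.5,0,0,1, -0.008,0.0025,-0.0018,-0.5,0,0,1, -0.012,0.0025,-0.0018,-0.5,0,0,1, -0.016,0.0025,-0.0018,-0.5,0,0,1, -0.019,0.0025,-0.0018,-0.5,0,0,1]'|grep -E "position|contact|rot"; for i in 1 2 3 4 ; do python3 -m pendant '[-0.001,0,-0.0,0,0,0,1, -0.002,0,-0.0001,0,0,0,1]' | grep -E "position|contact";done
```

```text
position: [0.5573, 0.1956, 0.1335]
tool_rot: [3.139, 0.001, 1.519]
contact_force: [0.6, 0.2, 0.4]
position: [0.5578, 0.1934, 0.1344]
contact_force: [0.2, -0.7, -0.0]
position: [0.5579, 0.1914, 0.1349]
contact_force: [0.3, 0.4, 0.0]
position: [0.5578, 0.1901, 0.135]
contact_force: [-0.1, 2.6, 0.8]
position: [0.5577, 0.1892, 0.1352]
contact_force: [-0.7, 4.1, 0.3]
```

```bash
for i in 1 2 3 4 5 6; do python3 -m pendant '[-0.001,0,-0.0,0,0,0,1, -0.002,0,0,0,0,0,1]' | grep -E "position|contact";done
```

```text
position: [0.5577, 0.1882, 0.1354]
contact_force: [-0.9, 3.8, 1.3]
position: [0.5576, 0.1867, 0.1357]
contact_force: [-0.3, 4.2, 1.7]
position: [0.5575, 0.1848, 0.1359]
contact_force: [-0.2, 4.7, 2.3]
position: [0.5575, 0.1827, 0.1362]
contact_force: [-0.6, 4.5, 1.8]
position: [0.5574, 0.1806, 0.1363]
contact_force: [-0.8, 4.9, 2.9]
position: [0.5573, 0.1795, 0.1364]
contact_force: [-0.8, 7.4, 1.5]
```

```bash
for i in 1 2 3; do python3 -m pendant '[-0.001,0,-0.0,0,0,0,1, -0.0015,0,0,0,0,0,1]' | grep -E "position|contact";done
```

```text
position: [0.5573, 0.1794, 0.1365]
contact_force: [-0.7, 8.1, 1.2]
position: [0.5573, 0.1793, 0.1365]
contact_force: [-0.5, 8.7, 0.8]
position: [0.5573, 0.1793, 0.1366]
contact_force: [0.1, 8.6, 0.8]
```

```bash
for i in 1 2; do python3 -m pendant '[-0.0015,0,-0.0,0,0,0,1, -0.0025,0,0,0,0,0,1, -0.0025,0,0,0,0,0,1]' | grep -E "position|contact";done
```

```text
position: [0.5573, 0.1789, 0.1366]
contact_force: [0.2, 9.7, 1.4]
position: [0.5572, 0.1787, 0.1367]
contact_force: [0.5, 11.1, -0.1]
```

```bash
for i in 1 2; do python3 -m pendant '[-0.002,0,-0.0,0,0,0,1, -0.0035,0,0,0,0,0,1, -0.0035,0,0,0,0,0,1]' | grep -E "position|contact";done
```

```text
position: [0.5573, 0.1783, 0.1368]
contact_force: [1.1, 11.9, 0.9]
position: [0.5572, 0.1782, 0.1369]
contact_force: [0.3, 12.5, -0.5]
```

```bash
python3 -m pendant '[0.008,0,0,0,0,0,1, 0.015,0,-0.02,0,0,0,1, 0.015,0,-0.05,0,0,0,1, 0.01,0,-0.075,0,0,0,1, -0.02,0,-0.075,0,0,0,1]'; python3 - <<'E'
from h import *
rel([.544,-.035,.21],[np.pi,0,np.pi/2-.051])
E
```

```text
t: 26.78
position: [0.5591, 0.1569, 0.2172]
tool_rot: [3.122, -0.041, 1.523]
contact_force: [0.2, -0.3, 1.3]
finger_gap: 0.0004
pos [0.5591 0.1569 0.2172] rpy [ 3.1217 -0.041   1.5225] t 26.7833 F [ 0.2382 -0.2508  1.3269] gap 0.00041496027976239557
mm [-192.5505   -5.8407   -0.8085] deg [ 1.1369 -2.3497  0.1326]
```

```bash
python3 -m pendant '[-0.035,0,0,1,-1.5,0,1, -0.07,-0.001,0,1,-2.3,0,1, -0.105,-0.002,0,1,-2.3,0,1, -0.14,-0.003,0,1,-2.3,0,1, -0.175,-0.005,0,1,-2.3,0,1]'; python3 -m pendant '[-0.02,0,0,0,0,0,1, -0.022,0,0,0,0,0,1, -0.022,0,0.0,0,0,0,1]'; python3 - <<'E'
from h import *
rel([.544,-.035,.134],[np.pi,0,np.pi/2-.051])
E
```

```text
t: 27.2
position: [0.5448, -0.0205, 0.2094]
tool_rot: [3.14, 0.002, 1.522]
contact_force: [0.5, 0.1, 0.1]
finger_gap: 0.0005
t: 27.45
position: [0.5431, -0.0447, 0.2089]
tool_rot: [-3.141, 0.004, 1.519]
contact_force: [-0.1, 0.1, -0.2]
finger_gap: 0.0003
pos [ 0.5431 -0.0447  0.2089] rpy [-3.1412  0.004   1.5186] t 27.45 F [-0.1429  0.1327 -0.1806] gap 0.0003196141526258157
mm [10.0721  0.4276 74.9048] deg [-0.0201  0.232  -0.068 ]
```

```bash
python3 -m pendant '[0.004,0,0.02,0,0.2,0,1, 0.008,0,0.045,0,0.2,0,1, 0.01,0,0.065,0,0.2,0,1, 0.01,0,0.073,0,0.2,0,1, 0.01,0,0.073,0,0.2,0,1]'; python3 - <<'E'
from h import *
rel([.5445,-.012,.136],[np.pi,0,np.pi/2-.051])
E
```

```text
t: 27.87
position: [0.5414, -0.0337, 0.1332]
tool_rot: [-3.135, 0.0, 1.52]
contact_force: [-0.1, -0.7, 0.7]
finger_gap: 0.0004
pos [ 0.5414 -0.0337  0.1332] rpy [-3.1353  0.0002  1.5205] t 27.8667 F [-0.0941 -0.6722  0.7125] gap 0.00037092370598454887
mm [21.7989  2.019  -2.8159] deg [-0.3617  0.0091  0.039 ]
```

```bash
python3 -m pendant '[0.005,0.001,-0.0018,-0.3,0,0,1, 0.010,0.0015,-0.0018,-0.3,0,0,1, 0.015,0.0015,-0.0018,-0.3,0,0,1, 0.019,0.0015,-0.0018,-0.3,0,0,1, 0.022,0.0015,-0.0018,-0.3,0,0,1]'|grep -E "position|contact|rot"; for i in 1 2 3 4 5; do python3 -m pendant '[0.001,0,-0.0,0,0,0,1, 0.002,0,0,0,0,0,1]' | grep -E "position|contact";done
```

```text
position: [0.5447, -0.0112, 0.1361]
tool_rot: [3.141, 0.0, 1.521]
contact_force: [0.5, 0.2, 0.5]
position: [0.5453, -0.0089, 0.1367]
contact_force: [0.7, -1.3, 0.4]
position: [0.5455, -0.0069, 0.1369]
contact_force: [0.1, 0.4, -0.7]
position: [0.5457, -0.0052, 0.137]
contact_force: [-0.0, -1.4, 1.3]
position: [0.5458, -0.0035, 0.137]
contact_force: [-0.5, -1.0, 0.9]
position: [0.5459, -0.0017, 0.1371]
contact_force: [-1.1, -1.7, 1.5]
```

```bash
for i in 1 2 3 4; do python3 -m pendant '[0.001,0,-0.0,0,0,0,1, 0.0015,0,0,0,0,0,1]' | grep -E "position|contact";done
```

```text
position: [0.546, -0.0009, 0.1372]
contact_force: [-0.6, -4.8, 1.8]
position: [0.546, -0.0003, 0.1373]
contact_force: [-1.1, -4.8, 1.6]
position: [0.546, -0.0, 0.1374]
contact_force: [-0.7, -7.2, 1.7]
position: [0.546, 0.0001, 0.1374]
contact_force: [-1.4, -6.8, 0.9]
```

Close to the expected mirrored stop (-0.0002). I'll push up to about 12 N to confirm.

```bash
for i in 1 2; do python3 -m pendant '[0.0015,0,-0.0,0,0,0,1, 0.0025,0,0,0,0,0,1, 0.0025,0,0,0,0,0,1]' | grep -E "position|contact";done;  for i in 1 2; do python3 -m pendant '[0.002,0,-0.0,0,0,0,1, 0.0035,0,0,0,0,0,1, 0.0035,0,0,0,0,0,1]' | grep -E "position|contact";done
```

```text
position: [0.5461, 0.0005, 0.1375]
contact_force: [-1.3, -8.6, 0.8]
position: [0.5461, 0.0006, 0.1375]
contact_force: [-1.2, -8.0, 0.9]
position: [0.5461, 0.0013, 0.1376]
contact_force: [-3.2, -9.4, 1.3]
position: [0.5461, 0.0016, 0.1377]
contact_force: [-1.0, -10.1, 1.7]
```

```bash
for i in 1 2 3; do python3 -m pendant '[0.003,0,-0.0,0,0,0,1, 0.0045,0,0,0,0,0,1, 0.0045,0,0,0,0,0,1]' | grep -E "position|contact";done
```

```text
position: [0.5461, 0.002, 0.1378]
contact_force: [-2.0, -13.4, 1.9]
position: [0.5461, 0.002, 0.1379]
contact_force: [-1.3, -13.2, 1.6]
position: [0.5461, 0.002, 0.138]
contact_force: [-1.5, -13.4, 1.5]
```

```bash
python3 -m pendant '[-0.008,0,0,0,0,0,1, -0.015,0,-0.02,0,0,0,1, -0.015,0,-0.05,0,0,0,1, -0.01,0,-0.075,0,0,0,1, 0.02,0,-0.075,0,0,0,1]'; python3 - <<'E'
from h import *
rel([.558,.21,.215],[np.pi,0,np.pi/2-.051])
c=optics.snapshot("scene");cv2.imwrite("pics/s13z.png",cv2.resize(c["frame"][200:370,190:400],None,fx=3.5,fy=3.5,interpolation=cv2.INTER_CUBIC))
E
```

```text
t: 31.95
position: [0.5516, 0.0242, 0.2182]
tool_rot: [3.13, 0.058, 1.517]
contact_force: [1.2, -0.3, 0.1]
finger_gap: 0.0007
pos [0.5516 0.0242 0.2182] rpy [3.1296 0.0577 1.5167] t 31.95 F [ 1.2311 -0.3462  0.0756] gap 0.0007364509345004047
mm [185.7877  -3.6159  -7.5584] deg [ 0.6796  3.3045 -0.159 ]
```

View pics/s13z.png

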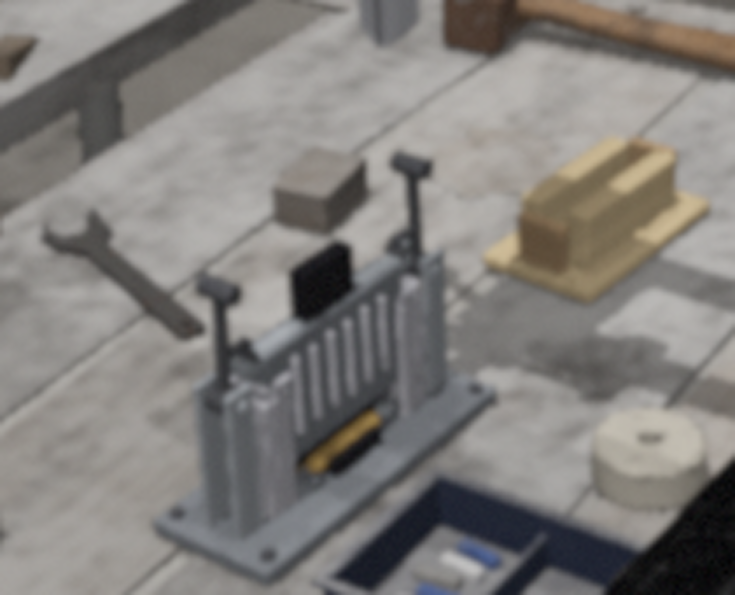

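Both levers stand nearly upright and the module is low. I'll go back to the left lever for a second firm check.

```bash
python3 -m pendant '[0.035,0,0,0.6,1.6,0,1, 0.07,-0.001,0,0.6,3.2,0,1, 0.105,-0.002,0,0.6,3.2,0,1, 0.14,-0.003,0,0.6,3.2,0,1, 0.18,-0.0036,0,0.6,3.2,0,1]'|grep pos; python3 -m pendant '[0.006,0,0,0,0,0,1, 0.006,0,0,0,0,0,1, 0.006,0,0.0,0,0,0,1]'; python3 - <<'E'
from h import *
rel([.558,.208,.134],[np.pi,0,np.pi/2-.051])
E
```

```text
position: [0.5543, 0.2131, 0.2054]
t: 32.67
position: [0.554, 0.2195, 0.2047]
tool_rot: [-3.136, -0.006, 1.523]
contact_force: [0.5, 0.4, -0.3]
finger_gap: 0.0007
pos [0.554  0.2195 0.2047] rpy [-3.1357 -0.0064  1.5227] t 32.6667 F [ 0.5184  0.4376 -0.3457] gap 0.0006910583886973947
mm [-11.7228   4.9553  70.6207] deg [-0.337  -0.3674  0.1659]
```

```bash
python3 -m pendant '[-0.003,0.003,0.02,-0.3,-0.3,0.1,1, -0.008,0.004,0.045,-0.3,-0.3,0.1,1, -0.01,0.004,0.065,-0.3,-0.3,0.1,1, -0.01,0.004,0.069,-0.3,-0.3,0.1,1, -0.01,0.004,0.069,-0.3,-0.3,0.1,1]'; python3 - <<'E'
from h import *
rel([.557,.184,.136],[np.pi,0,np.pi/2-.051])
E
```

```text
t: 33.08
position: [0.5557, 0.2079, 0.1337]
tool_rot: [-3.136, -0.0, 1.519]
contact_force: [-0.5, -0.2, -0.0]
finger_gap: 0.0004
pos [0.5557 0.2079 0.1337] rpy [-3.1365 -0.0001  1.5187] t 33.0833 F [-0.5319 -0.2159 -0.0408] gap 0.0003536068126325781
mm [-23.8154   2.5313  -2.33  ] deg [-0.2941 -0.0077 -0.0653]
```

```bash
python3 -m pendant '[-0.005,0.001,-0.001,-0.3,0,0,1, -0.010,0.0015,-0.002,-0.3,0,0,1, -0.015,0.0015,-0.002,-0.3,0,0,1, -0.020,0.0015,-0.002,-0.3,0,0,1, -0.024,0.0015,-0.002,-0.3,0,0,1]'|grep -E "position|contact|rot"; for i in 1 2 3 4; do python3 -m pendant '[-0.001,0,-0.0,0,0,0,1, -0.002,0,0,0,0,0,1]' | grep -E "position|contact";done;  for i in 1 2; do python3 -m pendant '[-0.002,0,-0.0,0,0,0,1, -0.0035,0,0,0,0,0,1, -0.0035,0,0,0,0,0,1]' | grep -E "position|contact";done
```

```text
position: [0.5566, 0.1832, 0.1368]
tool_rot: [3.14, -0.0, 1.518]
contact_force: [-0.2, 0.2, 0.1]
position: [0.5568, 0.1812, 0.1374]
contact_force: [0.9, 1.9, 0.8]
position: [0.5568, 0.1805, 0.1375]
contact_force: [0.5, 4.6, -0.0]
position: [0.5568, 0.18, 0.1376]
contact_force: [0.5, 6.2, -0.6]
position: [0.5567, 0.1797, 0.1377]
contact_force: [0.4, 7.7, -0.9]
position: [0.5567, 0.179, 0.1378]
contact_force: [0.9, 9.7, -2.3]
position: [0.5567, 0.1788, 0.1379]
contact_force: [1.3, 9.8, -2.2]
```

```bash
for i in 1 2 3; do python3 -m pendant '[-0.003,0,-0.0,0,0,0,1, -0.0045,0,0,0,0,0,1, -0.0045,0,0,0,0,0,1]' | grep -E "position|contact";done
```

```text
position: [0.5566, 0.1785, 0.138]
contact_force: [2.3, 12.6, -2.4]
position: [0.5567, 0.1785, 0.1381]
contact_force: [1.9, 12.2, -1.7]
position: [0.5567, 0.1785, 0.1382]
contact_force: [1.5, 13.3, -2.2]
```

```bash
python3 -m pendant '[0.008,0,0,0,0,0,1, 0.02,0,-0.02,0,0,0,1, 0.02,0,-0.06,0,0,0,1, 0.02,0,-0.1,0,0,0,1, 0.02,0,-0.12,0,0,0,1]'; python3 -m pendant '[0,0.04,-0.02,0,0,0,1, 0,0.08,-0.04,0,0,0,1, 0,0.12,-0.06,0,0,0,1, 0,0.16,-0.06,0,0,0,1, 0,0.16,-0.06,0,0,0,1]';  python3 - <<'E'
from h import *
for n in("scene","top"):
  c=optics.snapshot(n);cv2.imwrite(f"pics/{n}14.png",c["frame"])
  if n=="scene": cv2.imwrite("pics/s14z.png",cv2.resize(c["frame"][255:355,225:335],None,fx=7,fy=6,interpolation=cv2.INTER_CUBIC)); 
  else: cv2.imwrite("pics/t14z.png",cv2.resize(c["frame"][205:275,190:350],None,fx=5,fy=5,interpolation=cv2.INTER_CUBIC))
E
```

```text
t: 35.83
position: [0.5584, 0.1923, 0.2643]
tool_rot: [3.127, -0.046, 1.52]
contact_force: [0.6, -0.2, 0.5]
finger_gap: 0.0004
t: 36.25
position: [0.7221, 0.1788, 0.326]
tool_rot: [3.124, -0.043, 1.517]
contact_force: [-0.7, -1.1, -2.4]
finger_gap: 0.0007
```

View pics/s14z.png

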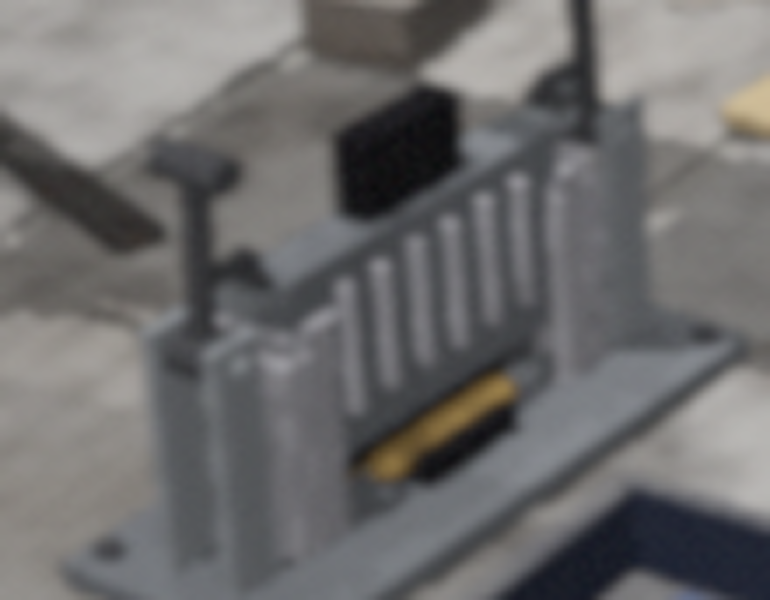

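View pics/t14z.png

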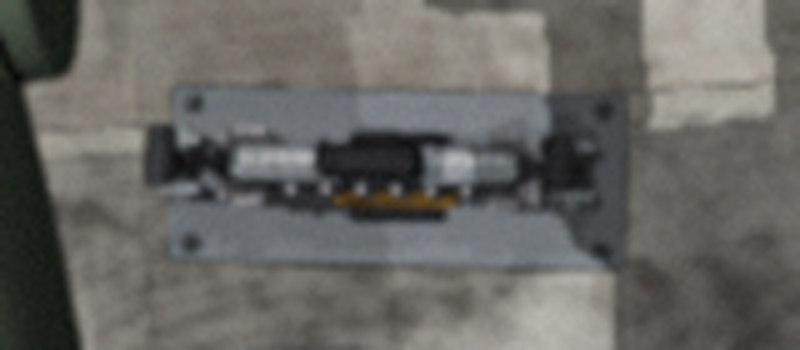

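```bash
python3 - <<'E'
from h import *
c=optics.snapshot("scene")
a=-.051; X=np.array([np.cos(a),np.sin(a),0]);Y=np.array([-np.sin(a),np.cos(a),0]);C=np.array([.551,.0893,0])
def vp(u,v,xo):
    o,d=ray(c,u,v); t=(xo-(o-C)@X)/(d@X); p=o+d*t-C; return p@Y*1000,p[2]*1000
g=lambda x,y:(x/7+225,y/6+255)
for n,p,xo in [("slot top L",(345,283),-.008),("slot top R",(520,180),-.008),("slot bot L",(358,412),-.008),("slot bot R",(527,300),-.008),
  ("case top-front L",(275,297),-.008),("case top-front R",(545,140),-.008),
  ("tab top L",(340,137),-.006),("tab top R",(415,88),-.006),("plate front L",(275,598),-.038),("plate R",(742,342),-.038)]:
    print(n,np.round(vp(*g(*p),xo),1))
t=optics.snapshot("top")
Q=lambda x,y,z: plane(t,x/5+190,y/5+205,z)-C
for n,x,y,z in [("tab L",320,160,.127),("tab R",425,160,.127),("earL",232,163,.099),("earR",518,165,.099),("rollL",158,156,.145),("rollR",565,165,.145)]:
    p=Q(x,y,z); print(n,np.round([p@X*1000,p@Y*1000],1))
E
```

```text
slot top L [34.3 85.8]
slot top R [-36.8  84.7]
slot bot L [33.  40.1]
slot bot R [-37.3  41.4]
case top-front L [60.1 94.8]
case top-front R [-48.   93.3]
tab top L [ 30.  131.7]
tab top R [  0.7 133.8]
plate front L [101.5  28.9]
plate R [-92.9   6.5]
tab L [-0.2 18.1]
tab R [  0.7 -22.5]
earL [-0.6 56.8]
earR [  1.  -56.6]
rollL [-0.9 77.2]
rollR [ -1.  -77.3]
```

```bash
python3 -m pendant '[0,0,0,0,0,0,1, 0,0,0,0,0,0,1]'; python3 - <<'E'
from h import *
manip.close_job(); print(manip.state()["t"])
E
```

```text
t: 36.62
position: [0.7153, 0.1809, 0.3259]
tool_rot: [3.13, -0.044, 1.52]
contact_force: [0.7, -0.0, 0.2]
finger_gap: 0.0006
the job is handed in; nothing more can be done
the job is handed in; nothing more can be done
```

The job is handed in at about 37 s; no verdict comes back. I took the module out of the stand and lowered it into the bay guides. I let it go on the contacts with both levers still out, after a net push of about 4–5 N. Then I drew it home by swinging the levers in turn: left part-way, right most of the way, left to its stop, right to its stop, and left again as a check.

**Lever stops:** both ended in a firm stop at about 13.4 N, with no further movement. That was the most force I read on either lever, against the 25 N limit. The left lever stopped in the same place both times. I did not re-push the right lever after the last left check.

**Level:** the module's slot tops and bottoms in the scene view differ by about 1 mm end to end, with opposite signs, so I read it as level within what the camera can resolve. The top view shows the lever rolls at +77.2 and -77.3 mm, so both levers stand at roughly 0.13 rad; the push positions gave about 0.09 rad.

**Position:** the module sits within about 1 mm of the bay's centre line across its depth. Along the slot, the ears read centred but the tab read about 2 mm off.

**Disagreement:** the camera put the foot about 10 mm above the bay's origin, slightly below the 12–16 mm home range. With calibration good to only about 2 mm, I took it as home. I could not see the case bearing on the hidden screws and relied on the felt stops.

The felt wheel and wood block were not touched, and the arm was clear of everything at hand-in.

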